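# Set an adjustable wrench to a hex plug and turn the plug to its mark

## Task

The adjustable wrench already hangs on the brass hex plug of the cover on the sloping stand, with its jaws too wide. Roll its worm until the jaws just fit the plug; only then turn the plug clockwise with the wrench until the plug's pointer lines up with the raised rib on the cover. Leave the wrench snug on the plug, let go, and do not disturb the things standing around.

Things in the scene. Friction and masses are not known exactly. Their poses are not given: they have to be found in the camera images.
- cover: Aluminium cover plate, 200 x 325 x 12 mm, fixed on a steel stand that slopes 30 degrees and faces about to the robot's right. Origin on its upper face at the plug's axis, 100 mm above the bench. x points uphill along the face, y horizontally along it (at first the way the handle points, roughly towards the robot), z straight out of the face. The face reaches from x -85 to 115, y -87 to 237 mm.
- mark (a point): Middle of the dark raised rib on the cover, 4 x 20 x 3 mm, that is the mark (axes as the cover). It points at the plug's axis, 58 mm away, in the direction of the cover's -y turned 0.60 rad clockwise seen from above the face (towards -x).
- rest_pin (a point): Top of a fixed steel pin, 10 mm across and 11 mm tall, standing on the cover at its x -18.5, y 205 mm. The wrench's handle lies against it, so it cannot swing downhill.
- plug (a joint): Brass hex plug, 24 mm across flats, top of the hex 18.5 mm above the face, turning about the cover's z. On it a flat pointer reaching 36 mm from the axis, 20.5 to 24.5 mm above the face. Value in rad, growing clockwise seen from above the face: 0 = pointer along the cover's -y, 0.60 = pointer in line with the rib. It starts near 0, has about 0.25 N m of friction and stays as left.
- wrench: Loose steel adjustable wrench, 0.4 to 0.7 kg, 240 mm long, flat on the cover round the plug. Origin on its underside, at the plug's axis once snug; x towards the mouth (at first the cover's -y), y towards the fixed jaw (at first uphill), z out of the face. Fixed jaw face y 12, throat x -16, head 16 mm thick, x -62 to 13. To turn clockwise the handle swings uphill.
- jaw (a joint): The wrench's moving jaw, downhill side: opening between the jaw faces minus 30 mm, in m. 0 = 30 mm open, -0.006 = 24 mm, just fitting the plug. It starts within 0.0015 of 0 and is moved by the worm only: 0.8 mm per rad, that is 0.8 mm per 10 mm of rub.
- worm_top (a point): Middle of the top line of the wrench's knurled worm, a roller 20 mm across, 26 mm long, along the wrench's y (at wrench x -38, y -7, z 20.5 mm), 4.5 mm proud of the head. Axes as the wrench. Rubbed towards the mouth (+x) it closes the jaws, towards the handle it opens them. It needs 4 N of rub, so a press of 6 to 12 N; with the jaws snug it stops turning and the finger slips.
- handle (a point): Grip place on the handle, at mid thickness, 150 mm from the plug's axis (wrench x -150, y 0, z 8 mm; axes as the wrench). The handle is 24 mm wide, 12 mm thick, 2 to 14 mm above the cover, from x -62 to -240. There about 1.5 to 3 N turns the plug; past about 5 N of resistance snug jaws are forced open.
- oil_bottle: Bystander: blue bottle, 60 mm across, 150 mm tall, standing; origin under its centre.
- tape_roll: Bystander: cardboard-brown roll, 90 mm across, 45 mm tall, lying flat; origin under its centre.
- carton: Bystander: closed carton, 110 x 150 x 80 mm; origin under its centre.
- light_end (a point): Free end of a fixed work-light bar, 18 mm thick, that overhangs the plug and the worm: it runs along the cover's y from y -88 to this end at y 20 mm, at x 85, z 120 mm, carried by a 10 mm post at x 85, y -78 mm (axes as the cover). A tool held upright over the worm would hit it; one square to the face passes.

How it is judged:
By the outcome, as a careful person would: the job done as asked, in the order asked, and still so for the second after the job is handed in, with the robot touching nothing.
It also fails if it takes over 67 s, if anything falls off the work surface, if the arm or the gripper's body presses on something with over 40 N, if the wrist force passes 120 N, or if a joint passes its speed limit or range.

## Robot

A 7-joint arm with a two-finger parallel gripper is mounted at the origin on the work surface. World frame = base frame: x ahead of the robot, y to its left, z up, the work surface at z = 0. Lengths are in m, angles in degrees, forces in N, time in s.
With the tool pointing down it reaches from about 0.425 to 0.95 m from the base axis. Payload 16.7 kg.
Tool frame: the origin (TCP) lies at the very end of the fingers, on their centre line; the grasp point (between the pads) lies 19 mm behind it; z points along the fingers, x is the direction in which the jaws open and shut, and the axes are right-handed (so a half turn about z gives the same grasp; the last joint's range is limited). The gripper opens to 94 mm and grips with 3 to 60 N. Pads are 16 mm wide; open, the fingers measure 119 mm over their backs; the gripper's body (75 mm by 177 mm) begins 78 mm behind the grasp point.
Start: joints at [-73.195, 24.414, 4.234, 92.017, -1.954, 63.644, -3.845], TCP at [0.289, 0.61, 0.205] pointing down, gripper open.
Joint ranges: [-163.25, 163.25], [-28.42, 122.38], [-70.27, 78.77], [12.13, 141.07], [-58.53, 238.53], [9.26, 117.41], [-156.51, 156.51]. Speed limits (degrees/s): [108.29, 108.29, 136.94, 136.94, 172.46, 172.46, 172.46].

## Interface

Orientations are given as a 3x3 rotation matrix whose columns are the frame's x, y, z axes.
In Python, from station import robot, optics, order gives the robot as it stands.
- The arm moves only by the tool jog_arm, never from a script. Its argument "deltas" is one flat list of numbers, 7 for each row, row after row: the shift along the tool's x, y, z in m, then the turn, a rotation vector about the tool's x, y, z in rad, then the finger opening in m, from 0 to 0.094. In form: [dx, dy, dz, ax, ay, az, fingers, dx, dy, dz, ax, ay, az, fingers, ...]. A call has 1 to 12 rows; each row is the pose to reach, as a shift and turn from the pose commanded when the call began, along the tool's axes at that moment; what a row does not reach only later rows make up. A row lasts 1/8 s, in which the tool goes at most 62.5 mm and 10.7 degrees, less where a joint would pass 70% of its speed; a pose out of reach is approached as far as the arm can. A call with a gripper value outside its range is refused whole. The fingers move at their own pace and stop on an object; "grip_force" is the grip in N (left out, the last holds). Time passes only in rows, so rows that repeat a pose let the fingers close. It gives the time, the measured TCP pose, the force and the opening at its end, in the units of the state.
- robot.state(): the state, without advancing time (a new reading comes with each control period).
- optics.read_camera(name): name is "side" or "top" or "wrist"; returns a dict with "color" (420x560x3 uint8, blue, green, red), "fx", "fy", "cx", "cy" (pixels), "k1" (the pictures are not rectified: a ray, as slopes to the right and down, at radius r is drawn at 1 + k1 r^2 times it, then the intrinsics apply), "camera_from_world" (4x4, takes a point from world to camera coordinates). Camera axes: x right, y up, looking along -z (the intrinsics and any distortion apply to the point x, -y, -z); pixel columns grow to the right and rows downward; lengths in m; the calibration is good to about 2 mm. A picture is of the moment at which its call begins. There is no depth.
- order.sign_off(): hands the job in, once; it reports no verdict.
The state is a dict: "time_s": time; "joint_pos": joint angles; "joint_vel": joint speeds; "tau": joint torques, N m; "position": TCP position; "tcp_rot": TCP orientation; "wrist_force": force on the tool from outside, world axes, zero at the start; "moment": the same for the moment, N m; "width": finger opening in m.
Only numpy, scipy, OpenCV 4.12 (cv2) and the standard library are available. Lean on these libraries where they do the work, as an engineer would, in place of code of your own. Each camera call takes 0.05 s, during which the arm holds its last target.

## Working session

There is one attempt and no reset: what is moved stays moved. The work goes in short steps, Python scripts to look and compute and a tool call to move; the robot and the scene stay as the last step left them, time stands still between calls to the robot, and variables do not carry over. Pictures are saved under pics/ and viewed, and the job is handed in when it is done.

Besides the shell and the picture viewer there is one more tool, called after "Request:" by a JSON object that holds its "method" and its "body". jog_arm: Moves the arm, as the interface text tells. Its arguments: {"type":"object","properties":{"deltas":{"type":"array","items":{"type":"number"}},"grip_force":{"type":"number"}},"required":["deltas"]}

```bash
ls; mkdir -p pics
python3 - <<'E'
from station import robot, optics, order
import cv2
s=robot.state()
for k,v in s.items(): print(k,v)
for n in ["side","top","wrist"]:
    c=optics.read_camera(n); cv2.imwrite(f"pics/{n}0.png",c["color"])
    print(n,c["fx"],c["fy"],c["cx"],c["cy"],c["k1"]);print(c["camera_from_world"])
E
```

```text
pics
time_s 0.0
joint_pos [-73.19381077  24.44978593   4.23064786  92.05011118  -1.95412581
  63.64409458  -3.84432854]
joint_vel [-0.11484869  0.06231541  0.1606276  -0.04191418 -0.06980613 -0.01532596
 -0.07426573]
tau [ 2.07968507e-03 -9.35820007e+01  3.66784126e+00 -4.54172730e+01
 -4.89392260e-02  2.03491043e-02  1.96883293e-04]
position [0.28906863 0.60950173 0.20479009]
tcp_rot [[ 4.28508628e-01  9.03537571e-01 -4.62127382e-04]
 [ 9.03536823e-01 -4.28508869e-01 -1.16588093e-03]
 [-1.25144291e-03  8.20409320e-05 -9.99999214e-01]]
wrist_force [ 0.53502111 -0.26092387 -0.52277349]
moment [ 0.02815344  0.04344039 -0.03750531]
width 0.09412400371923096
side 381.36032763506984 381.36032763506984 280.92567347823757 216.62781151409382 -0.09983251240327444
[[ 0.86934802 -0.49393629 -0.01615441 -0.45937156]
 [ 0.27757051  0.46096834  0.84288955 -0.28709244]
 [-0.40888706 -0.73724835  0.53784406 -0.83072075]
 [ 0.          0.          0.          1.        ]]
top 406.33185979673647 406.33185979673647 278.50896695550676 204.0238118700229 -0.08530577865033358
[[-0.02398849 -0.99962294 -0.01336124  0.01362644]
 [ 0.99557368 -0.02510191  0.09057014 -0.54485775]
 [-0.09087138 -0.01112945  0.99580045 -1.21536887]
 [ 0.          0.          0.          1.        ]]
wrist 316.17875820004076 316.17875820004076 276.20988609736753 211.1906242804984 -0.06649962826175382
[[ 0.4290268   0.90329113 -0.00106933 -0.67392388]
 [-0.87377327  0.41470627 -0.25404526  0.02721124]
 [-0.22903337  0.10992658  0.96719174 -0.39105119]
 [ 0.          0.          0.          1.        ]]
```

View pics/side0.png

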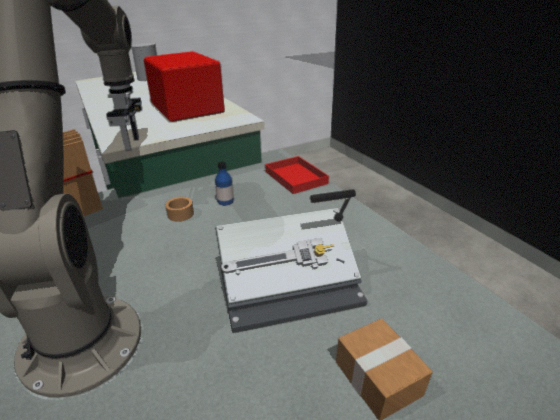

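View pics/top0.png

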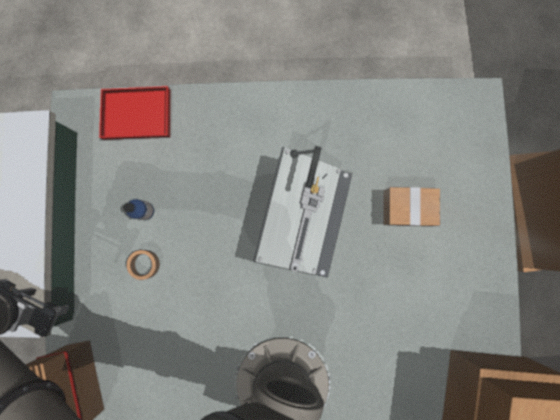

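View pics/wrist0.png

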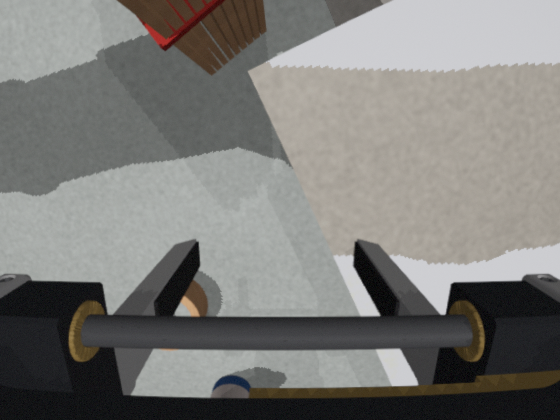

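Run:
```python
import cv2
a=cv2.imread("pics/side0.png")[180:340,200:400]; cv2.imwrite("pics/side0c.png",cv2.resize(a,None,fx=4,fy=4,interpolation=cv2.INTER_CUBIC)[:600,:])
a=cv2.imread("pics/top0.png")[135:285,230:370]; cv2.imwrite("pics/top0c.png",cv2.resize(a,None,fx=4,fy=4,interpolation=cv2.INTER_CUBIC))
```

```text
(no output)
```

View pics/side0c.png

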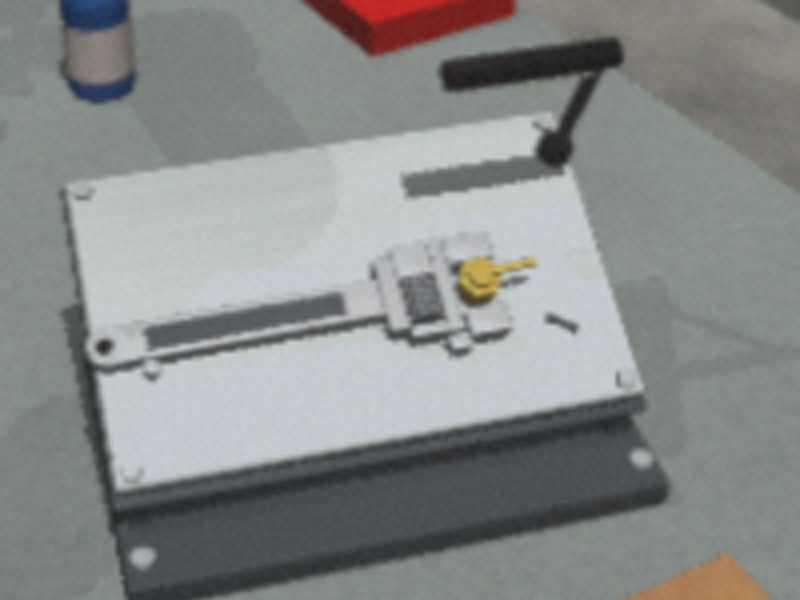

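View pics/top0c.png

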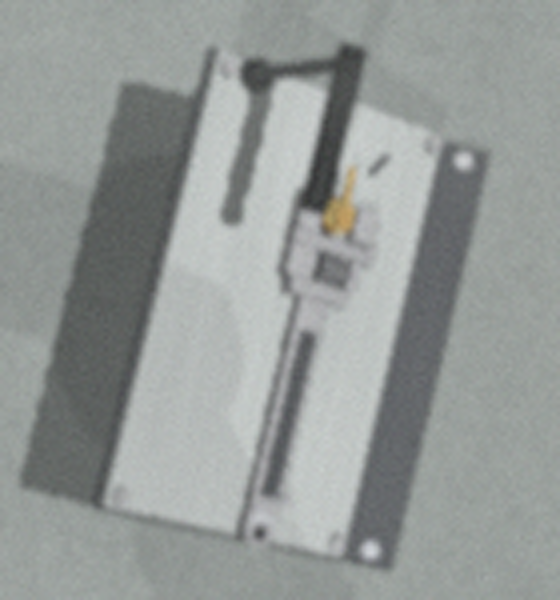

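```bash
cat > h.py <<'E'
import numpy as np, cv2
from scipy.optimize import least_squares
from scipy.spatial.transform import Rotation as R
def proj(c,P):
    P=np.atleast_2d(P); T=np.array(c["camera_from_world"]); q=P@T[:3,:3].T+T[:3,3]
    a=q[:,0]/-q[:,2]; b=-q[:,1]/-q[:,2]; r2=a*a+b*b; f=1+c["k1"]*r2
    return np.c_[c["fx"]*a*f+c["cx"], c["fy"]*b*f+c["cy"]]
def cover(p):
    x,y,psi=p; h=np.array([np.cos(psi),np.sin(psi),0]); z=np.array([0,0,1.])
    xc=np.cos(np.pi/6)*h+.5*z; yc=np.cross(z,h); zc=np.cross(xc,yc)
    return np.c_[xc,yc,zc], np.array([x,y,.1])
def c2w(p,pts):
    Rm,o=cover(p); return np.atleast_2d(pts)@Rm.T+o
E
cat > fit.py <<'E'
from h import *
from station import optics
S=optics.read_camera("side"); T=optics.read_camera("top")
u=lambda l,ox,oy: (np.array(l)+.5)/4-.5+[ox,oy]
M=np.array
cor=M([[.115,.237,0],[.115,-.087,0],[-.085,-.087,0],[-.085,.237,0]])
rib=.058*M([-np.sin(.6),-np.cos(.6),0])+[0,0,.003]
side=u([[68,185],[552,115],[641,392],[113,487],[562,323],[447,75],[152,367]],200,180)
sp=np.r_[cor,[rib],[[.085,.020,.120]],[[-.0185,.205,.011]]]
top=u([[103,505],[212,49],[441,143],[344,556],[379,165]],230,135)
tp=np.r_[cor,[rib]]
f=lambda p: np.r_[(proj(S,c2w(p,sp))-side).ravel(),(proj(T,c2w(p,tp))-top).ravel()]
r=least_squares(f,[.5,-.05,1.4],loss='soft_l1')
print(r.x,np.degrees(r.x[2])); print(f(r.x).reshape(-1,2).round(1))
fs=lambda p:(proj(S,c2w(p,sp))-side).ravel(); print(least_squares(fs,r.x).x)
ft=lambda p:(proj(T,c2w(p,tp))-top).ravel(); print(least_squares(ft,r.x).x)
E
python3 fit.py
```

```text
[ 0.5810751  -0.09594255  1.29818375] 74.38044973931318
[[-1.2 -1.4]
 [ 0.1 -1.8]
 [ 0.8 -0.6]
 [ 0.2  0.5]
 [-0.2 -0.7]
 [-1.4 -0. ]
 [-0.5 -0.7]
 [ 0.4  0.3]
 [ 2.5 -0.2]
 [ 1.2 -2.2]
 [-0.3  0.5]
 [ 0.4 -0.2]]
[ 0.58053023 -0.0984076   1.29250974]
[ 0.58035356 -0.09315543  1.30434312]
```

```bash
cat >> h.py <<'E'
def pose(s): return np.array(s["tcp_rot"]), np.array(s["position"])
def delta(R0,p0,R1,p1):
    return np.r_[R0.T@(np.array(p1)-p0), R.from_matrix(R0.T@R1).as_rotvec()]
E
python3 - <<'E'
from h import *
from station import robot,optics
s=robot.state(); R0,p0=pose(s)
c=optics.read_camera("wrist"); T=np.array(c["camera_from_world"])
Rw=T[:3,:3].T; cw=-Rw@T[:3,3]
print("cam in tool", R0.T@(cw-p0)); print((R0.T@Rw).round(3))
p=[.581,-.096,1.298]
Rc,o=cover(p); Rt=np.c_[-Rc[:,1],-Rc[:,0],-Rc[:,2]]
for q in ([-.007,.05,.2],[-.007,.05,.12]):
    P=c2w(p,q)[0]; print(P, delta(R0,p0,Rt,P).round(4))
# bystanders by top: approximate at z
t=optics.read_camera("top");
from scipy.optimize import fsolve
for n,uv,z in (("bottle",(137,209),.15),("tape",(142,264),.045),("carton",(414,206),.08)):
    print(n,fsolve(lambda xy: proj(t,[[xy[0],xy[1],z]])[0]-uv,[.5,0]))
E
```

```text
cam in tool [-0.00043122 -0.07263151 -0.17954737]
[[ 1.     0.001  0.   ]
 [ 0.001 -0.967 -0.254]
 [-0.     0.254 -0.967]]
[ 0.50427309 -0.18466886  0.26970508] [-0.6256  0.5348 -0.0642  0.4348  0.3666  1.3662]
[ 0.51505011 -0.14614801  0.20042305] [-0.5861  0.528   0.0051  0.4348  0.3666  1.3662]
bottle [0.52963123 0.39275907]
tape [0.3722753  0.41525728]
carton [ 0.5241743  -0.39711527]
```

Request:
{"method": "jog_arm", "body": {"deltas": [-0.02,0.015,-0.04,0.024,0.02,0.076,0.094,-0.055,0.045,-0.075,0.048,0.041,0.152,0.094,-0.09,0.075,-0.11,0.073,0.061,0.228,0.094,-0.125,0.105,-0.115,0.097,0.082,0.304,0.094,-0.16,0.135,-0.12,0.121,0.102,0.38,0.094,-0.195,0.165,-0.12,0.145,0.122,0.455,0.05,-0.23,0.195,-0.125,0.17,0.143,0.53,0.02,-0.265,0.225,-0.125,0.194,0.163,0.607,0,-0.3,0.255,-0.125,0.218,0.184,0.683,0,-0.335,0.285,-0.13,0.242,0.204,0.76,0,-0.37,0.315,-0.13,0.266,0.224,0.836,0,-0.405,0.345,-0.13,0.29,0.244,0.91,0]}}

```text
time_s: 1.85
position: [0.4276, 0.0945, 0.3359]
tcp_rot: [[0.979, 0.206, 0.013], [0.188, -0.914, 0.359], [0.086, -0.349, -0.933]]
wrist_force: [0.5, -0.3, -0.2]
width: 0.0274
```

Run:
```python
from h import *
from station import robot
s=robot.state(); R0,p0=pose(s); print(p0,s["joint_pos"],s["joint_vel"].round(1))
p=[.581,-.096,1.298]
Rc,o=cover(p); Rt=np.c_[-Rc[:,1],-Rc[:,0],-Rc[:,2]]
P=c2w(p,[-.007,.05,.2])[0]; print(P, delta(R0,p0,Rt,P).round(4))
```

```text
[0.42759076 0.09453661 0.33591189] [-43.31615396  -9.17624611  35.56758993 115.38543573 -16.52178316
  69.1488221    9.33133902] [ 21.2   4.   38.2  -2.6 -12.7   8.7  27.6]
[ 0.50427309 -0.18466886  0.26970508] [ 0.017   0.2941 -0.0375  0.1427  0.1209  0.454 ]
```

Request:
{"method": "jog_arm", "body": {"deltas": [0.002,0.035,-0.005,0.018,0.015,0.057,0,0.004,0.073,-0.009,0.036,0.03,0.113,0,0.006,0.11,-0.014,0.054,0.045,0.17,0,0.008,0.147,-0.019,0.071,0.06,0.227,0,0.01,0.184,-0.023,0.089,0.076,0.284,0,0.013,0.22,-0.028,0.107,0.091,0.34,0,0.015,0.257,-0.033,0.125,0.106,0.397,0,0.017,0.294,-0.037,0.143,0.121,0.454,0,0.017,0.294,-0.037,0.143,0.121,0.454,0]}}

```text
time_s: 2.98
position: [0.5043, -0.1854, 0.268]
tcp_rot: [[0.963, -0.236, 0.133], [-0.271, -0.835, 0.479], [-0.002, -0.497, -0.868]]
wrist_force: [-0.1, -1.0, -0.7]
width: 0.0006
```

Run:
```python
from h import *
from station import robot,optics
s=robot.state(); R0,p0=pose(s); print(p0,s["joint_pos"],s["joint_vel"].round(1),s["wrist_force"],s["width"],s["time_s"])
p=[.581,-.096,1.298]
Rc,o=cover(p); Rt=np.c_[-Rc[:,1],-Rc[:,0],-Rc[:,2]]
P=c2w(p,[-.007,.05,.2])[0]; print(P, delta(R0,p0,Rt,P).round(4))
c=optics.read_camera("wrist"); cv2.imwrite("pics/w1.png",c["color"]); np.save("pics/w1.npy",c["camera_from_world"])
```

```text
[ 0.50432006 -0.18536605  0.26798248] [-12.27389706  22.81726833  57.72651992 105.71818507 -44.80262501
  83.26903722  44.46150499] [-3.3 -3.  -0.6  1.2  1.4 -0.8 -1.3] [-0.10101589 -1.03216428 -0.67373992] 0.000646187357557119 2.975
[ 0.50427309 -0.18466886  0.26970508] [-0.0002 -0.0014 -0.0012  0.0035  0.0011 -0.0028]
```

View pics/w1.png

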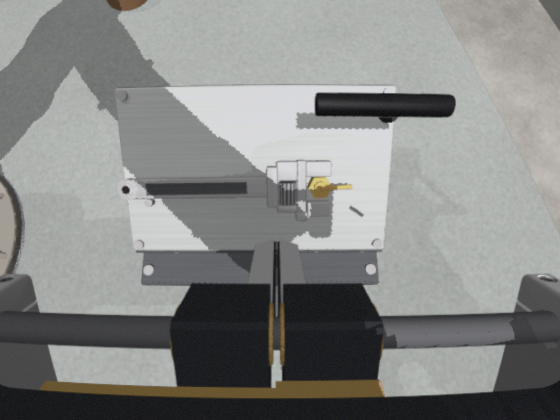

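Run:
```python
import cv2
a=cv2.imread("pics/w1.png")[80:260,110:400]; cv2.imwrite("pics/w1c.png",cv2.resize(a,None,fx=2.75,fy=2.75,interpolation=cv2.INTER_CUBIC))
a=cv2.imread("pics/w1.png")[145:235,255:375]; cv2.imwrite("pics/w1d.png",cv2.resize(a,None,fx=6,fy=6,interpolation=cv2.INTER_CUBIC))
```

```text
(no output)
```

View pics/w1c.png

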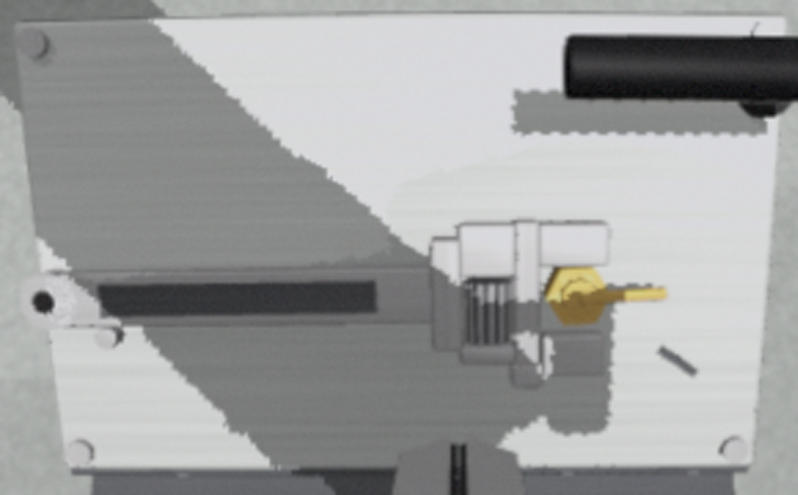

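View pics/w1d.png

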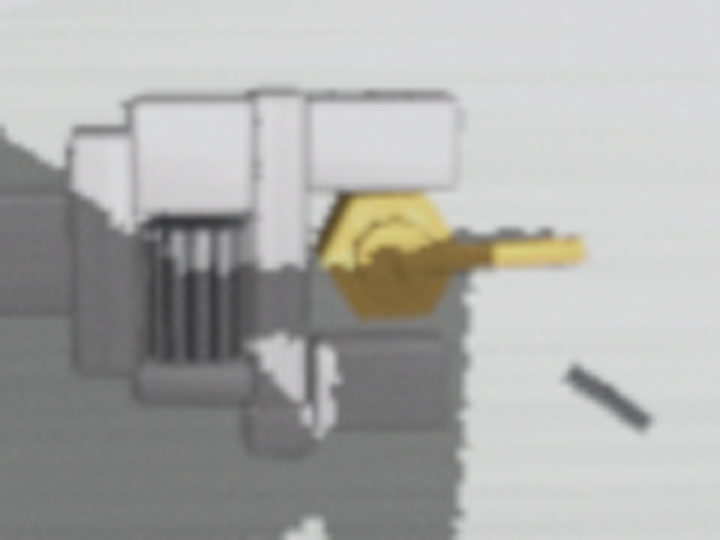

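```bash
cat > fitw.py <<'E'
from h import *
import sys
cam=dict(fx=316.17875820004076,fy=316.17875820004076,cx=276.20988609736753,cy=211.1906242804984,k1=-0.06649962826175382)
cam["camera_from_world"]=np.load("pics/w1.npy")
M=np.array
rib=.058*M([-np.sin(.6),-np.cos(.6),0])+[0,0,.003]
pts=M([[.115,.237,0],[.115,-.087,0],[-.085,-.087,0],[-.085,.237,0],rib,[0,0,.0185],[-.0185,.205,.011]])
u=(M([[15,20],[785,15],[752,465],[68,468]])+.5)/2.75-.5+[110,80]
v=(M([[609,397],[387,255]])+.5)/6-.5+[255,145]
w=(M([[111,331]])+.5)/2.75-.5+[110,80]
px=np.r_[u,v,w]
f=lambda p:(proj(cam,c2w(p,pts))-px).ravel()
r=least_squares(f,[.58,-.096,1.298],loss='soft_l1'); print(r.x); print(f(r.x).reshape(-1,2).round(1))
def full(q): # free 6dof
    Rc,o=cover(q[:3]); D=R.from_rotvec([q[3],q[4],0]).as_matrix()
    return (proj(cam,pts@(Rc@D).T+o+[0,0,q[5]])-px).ravel()
r2=least_squares(full,[*r.x,0,0,0]); print(r2.x, full(r2.x).reshape(-1,2).round(1))
# measured jaw faces and worm, in d crop px -> wrench plane
p=r.x
def back(uvd,z):
    uv=(M(uvd)+.5)/6-.5+[255,145]
    return least_squares(lambda q: proj(cam,c2w(p,[q[0],q[1],z]))[0]-uv,[0,0]).x*1000
for n,uv,z in (("worm mid",(197,289),.0205),("worm L",(150,289),.018),("worm R",(243,289),.018),("worm top",(197,218),.0205),("worm bot",(197,362),.0205),("fixjaw face",(390,190),.016),("movjaw face",(390,335),.016),("ptr tip",(585,248),.0225),("hexc",(387,255),.0185)):
    print(n,back(uv,z).round(1))
E
python3 fitw.py
```

```text
[ 0.58249309 -0.09778844  1.29753115]
[[-1.1 -0.6]
 [ 1.9 -0.7]
 [ 0.3  0.4]
 [-1.4 -0.3]
 [ 0.4 -0.1]
 [ 1.2 -0.3]
 [-1.8  1.4]]
[ 0.58256629 -0.09665382  1.29886109 -0.00454793  0.00519139 -0.00273158] [[ 0.6  0.5]
 [ 0.5 -0. ]
 [-0.4  0. ]
 [-0.3 -0.8]
 [-0.3 -0.4]
 [ 0.6 -0.5]
 [-0.8  1.2]]
worm mid [-6.6 38. ]
worm L [-7.1 47. ]
worm R [-7.1 29. ]
worm top [ 7.2 38.1]
worm bot [-21.   37.9]
fixjaw face [11.8  0.8]
movjaw face [-16.8  -0. ]
ptr tip [  1.7 -35.9]
hexc [-0.4  1.4]
```

```bash
cat > to.py <<'E'
from h import *
from station import robot
import sys
P0=[.5825,-.0978,1.2975]
def go(x,y,z,th=0,extra=0):
    "cover coords mm; th: wrench rotation clockwise rad; extra: tool yaw about tool z deg"
    s=robot.state(); R0,p0=pose(s)
    Rc,o=cover(P0); Rt=np.c_[-Rc[:,1],-Rc[:,0],-Rc[:,2]]@R.from_rotvec([0,0,th+np.radians(extra)]).as_matrix()
    P=c2w(P0,np.array([x,y,z])/1000)[0]
    print("t",s["time_s"],"cover pos mm",((p0-o)@Rc*1000).round(2),"F cover",(s["wrist_force"]@Rc).round(2),"w",round(s["width"]*1000,1))
    print("delta",delta(R0,p0,Rt,P).round(4)); print("j",s["joint_pos"].round(0))
if __name__=="__main__": go(*map(float,sys.argv[1:]))
E
python3 to.py -7 50 30
```

```text
t 3.025 cover pos mm [ -5.84  51.99 197.97] F cover [-0.1  -0.54 -0.29] w 0.7
delta [0.0023 0.0007 0.168  0.0029 0.0019 0.    ]
j [-12.  23.  58. 106. -45.  83.  44.]
```

Request:
{"method": "jog_arm", "body": {"deltas": [0.001,0,0.04,0.001,0.001,0,0,0.002,0.001,0.08,0.003,0.002,0,0,0.002,0.001,0.12,0.003,0.002,0,0,0.002,0.001,0.15,0.003,0.002,0,0,0.002,0.001,0.168,0.003,0.002,0,0,0.002,0.001,0.168,0.003,0.002,0,0,0.002,0.001,0.168,0.003,0.002,0,0]}}

```text
time_s: 3.9
position: [0.529, -0.1033, 0.1242]
tcp_rot: [[0.964, -0.23, 0.136], [-0.267, -0.834, 0.482], [0.003, -0.501, -0.865]]
wrist_force: [0.3, -0.6, -0.7]
width: 0.0003
```

```bash
python3 to.py -7 50 21
python3 - <<'E'
from station import optics
import cv2
a=optics.read_camera("wrist")["color"]; cv2.imwrite("pics/w2.png",a)
E
```

```text
t 3.9 cover pos mm [-4.99 49.97 30.87] F cover [-0.75 -0.43 -0.34] w 0.3
delta [-0.      0.002   0.0099 -0.0016 -0.0012  0.0038]
j [-13.  30.  48. 116. -56.  68.  51.]
```

View pics/w2.png

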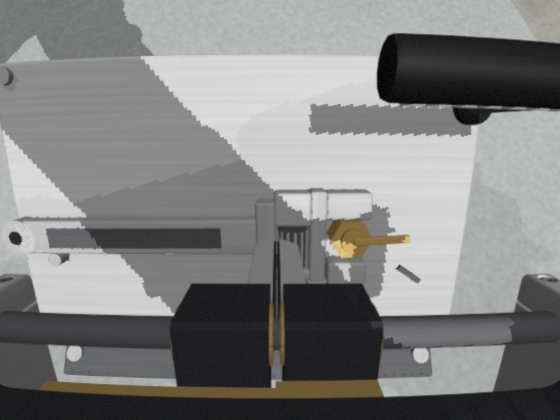

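Request:
{"method": "jog_arm", "body": {"deltas": [0,0.002,0.004,-0.002,-0.001,0.004,0,0,0.002,0.0085,-0.002,-0.001,0.004,0,0,0.002,0.0095,-0.002,-0.001,0.004,0,0,0.002,0.0105,-0.002,-0.001,0.004,0,0,0.002,0.0105,-0.002,-0.001,0.004,0]}}

```text
time_s: 4.58
position: [0.5297, -0.1, 0.113]
tcp_rot: [[0.963, -0.235, 0.134], [-0.271, -0.834, 0.481], [-0.001, -0.499, -0.866]]
wrist_force: [-0.0, 0.4, -0.5]
width: 0.0004
```

```bash
python3 to.py -7 50 20
```

```text
t 4.575 cover pos mm [-7.69 50.25 19.5 ] F cover [ 0.07  0.1  -0.57] w 0.4
delta [ 0.0002 -0.0007 -0.0005  0.0007  0.0007 -0.0015]
j [-12.  31.  46. 116. -57.  67.  51.]
```

Request:
{"method": "jog_arm", "body": {"deltas": [0,0,-0.003,0,0,0,0,0.008,0,-0.003,0,0,0,0,0.008,0,-0.001,0,0,0,0,0.008,0,0,0,0,0,0,0.008,0,0,0,0,0,0]}}

```text
time_s: 5.2
position: [0.5386, -0.1031, 0.1142]
tcp_rot: [[0.962, -0.235, 0.137], [-0.272, -0.834, 0.481], [0.001, -0.5, -0.866]]
wrist_force: [0.2, -3.4, 14.5]
width: 0.0005
```

```bash
python3 to.py -7 42 20
```

```text
t 5.2 cover pos mm [-7.6  40.83 20.76] F cover [ 4.49 -1.11 14.18] w 0.5
delta [-0.0012 -0.0006  0.0008  0.0004 -0.0023 -0.0011]
j [-12.  31.  45. 115. -57.  67.  51.]
```

Request:
{"method": "jog_arm", "body": {"deltas": [0,0,-0.004,0,0,0,0,-0.004,0,-0.004,0,0,0,0,-0.004,0,-0.0015,0,0,0,0,-0.004,0,-0.0004,0,0,0,0,-0.004,0,-0.0004,0,0,0,0,-0.001,0,-0.0004,0,0,0,0,0.002,0,-0.0004,0,0,0,0,0.005,0,-0.0004,0,0,0,0,0.008,0,-0.0004,0,0,0,0,0.011,0,-0.0004,0,0,0,0]}}

```text
time_s: 6.45
position: [0.548, -0.1054, 0.1134]
tcp_rot: [[0.963, -0.235, 0.134], [-0.271, -0.834, 0.481], [-0.001, -0.499, -0.866]]
wrist_force: [-0.4, -0.1, 0.7]
width: 0.0008
```

```bash
python3 to.py -7 42 20
python3 - <<'E'
from station import optics
import cv2
for n in ("wrist","side"):
    a=optics.read_camera(n)["color"]; cv2.imwrite(f"pics/{n}3.png",a)
E
```

```text
t 6.45 cover pos mm [-7.69 31.13 19.91] F cover [0.18 0.36 0.67] w 0.8
delta [-0.0109 -0.0007 -0.0001  0.0006  0.0006 -0.0014]
j [-11.  31.  44. 114. -56.  67.  50.]
```

View pics/wrist3.png

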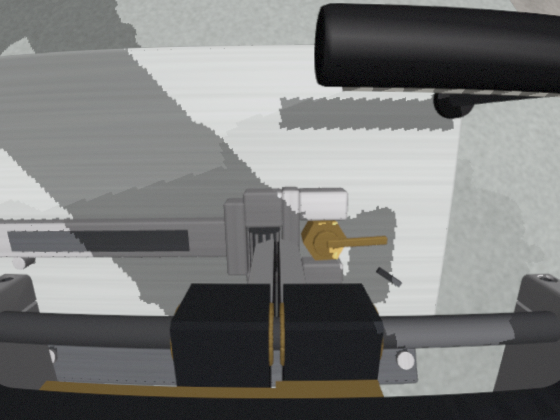

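Run:
```python
import cv2
a=cv2.imread("pics/wrist3.png")[170:310,210:410]; cv2.imwrite("pics/w3c.png",cv2.resize(a,None,fx=4,fy=4,interpolation=cv2.INTER_CUBIC))
a=cv2.imread("pics/side3.png")[210:290,240:360]; cv2.imwrite("pics/s3c.png",cv2.resize(a,None,fx=6,fy=6,interpolation=cv2.INTER_CUBIC))
```

```text
(no output)
```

View pics/w3c.png

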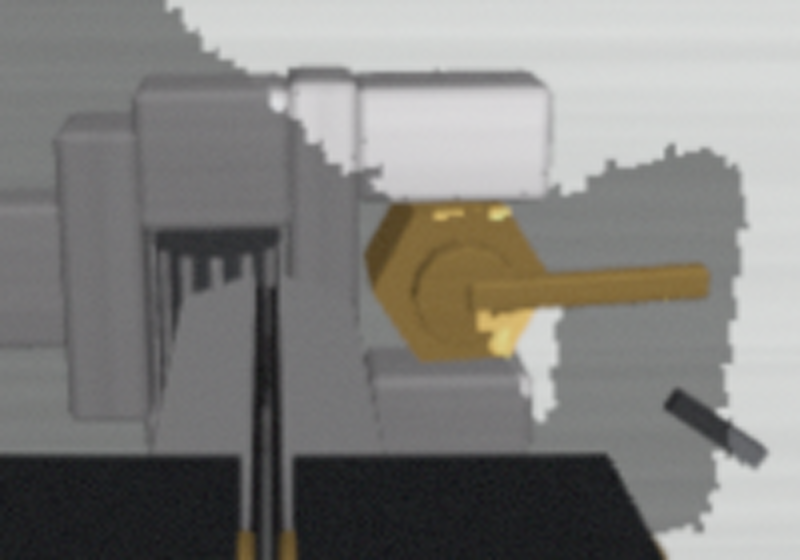

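View pics/s3c.png

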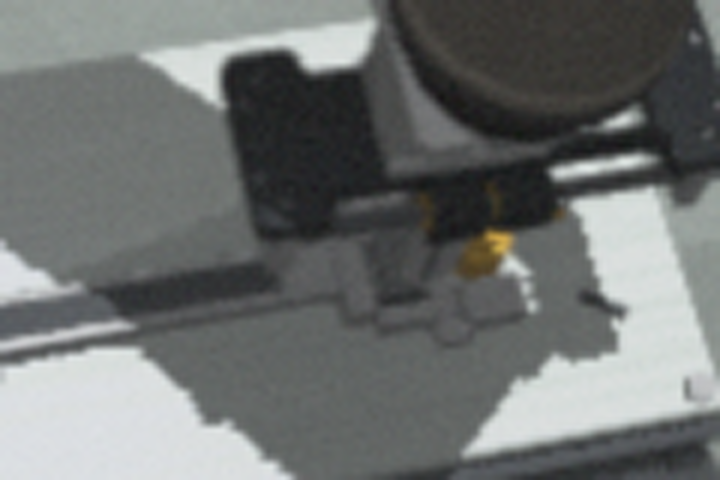

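Request:
{"method": "jog_arm", "body": {"deltas": [0,0,-0.004,0,0,0,0,-0.0134,0,-0.004,0,0,0,0,-0.0134,0,-0.001,0,0,0,0,-0.0134,0,0.0013,0,0,0,0,-0.0119,0,0.0006,0,0,0,0,-0.0099,0,0.0001,0,0,0,0,-0.0079,0,0,0,0,0,0,-0.0059,0,0,0,0,0,0], "grip_force": 20}}

```text
time_s: 7.55
position: [0.5424, -0.1042, 0.1141]
tcp_rot: [[0.963, -0.235, 0.135], [-0.271, -0.834, 0.481], [-0.001, -0.5, -0.866]]
wrist_force: [-5.4, -4.0, 14.0]
width: 0.0003
```

```bash
python3 to.py -7 31.5 20
```

```text
t 7.55 cover pos mm [-7.63 36.87 20.74] F cover [ 2.4   4.11 14.81] w 0.3
delta [ 0.0054 -0.0006  0.0007  0.0001 -0.0002 -0.0015]
j [-10.  31.  44. 115. -56.  67.  50.]
```

Request:
{"method": "jog_arm", "body": {"deltas": [0.002,0,-0.0002,0,0,0,0,0.004,0,0.0003,0,0,0,0,0.0055,0,0.001,0,0,0,0,0.0055,0,-0.004,0,0,0,0,-0.0075,0,-0.004,0,0,0,0,-0.0075,0,-0.001,0,0,0,0,-0.0075,0,0.001,0,0,0,0,-0.006,0,0.0003,0,0,0,0,-0.004,0,-0.0002,0,0,0,0,-0.002,0,-0.0003,0,0,0,0,0,0,-0.0003,0,0,0,0]}}

```text
time_s: 8.93
position: [0.5422, -0.1041, 0.1142]
tcp_rot: [[0.963, -0.235, 0.135], [-0.271, -0.834, 0.481], [-0.001, -0.5, -0.866]]
wrist_force: [-6.6, -3.9, 13.0]
width: 0.0003
```

```bash
python3 to.py -7 31.5 20
python3 - <<'E'
from station import optics
import cv2
c=optics.read_camera("wrist");a=c["color"][170:310,210:410]
import numpy as np; np.save("pics/w4.npy",c["camera_from_world"])
cv2.imwrite("pics/w4c.png",cv2.resize(a,None,fx=4,fy=4,interpolation=cv2.INTER_CUBIC))
E
```

```text
t 8.925 cover pos mm [-7.58 37.05 20.77] F cover [ 1.74  5.3  14.03] w 0.3
delta [ 0.0056 -0.0006  0.0008  0.0001  0.0003 -0.0014]
j [-10.  30.  43. 115. -56.  66.  50.]
```

View pics/w4c.png

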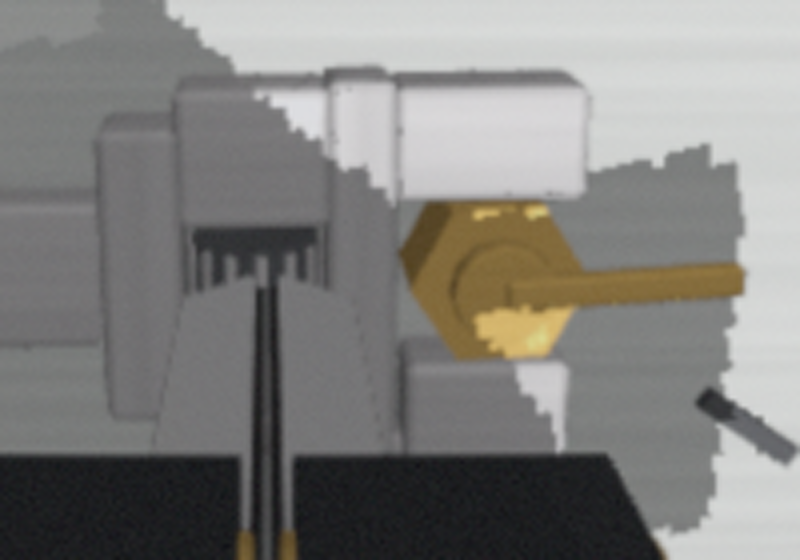

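Request:
{"method": "jog_arm", "body": {"deltas": [0.002,0,-0.0002,0,0,0,0,0.004,0,0.0003,0,0,0,0,0.0055,0,0.001,0,0,0,0,0.0055,0,-0.004,0,0,0,0,-0.0075,0,-0.004,0,0,0,0,-0.0075,0,-0.001,0,0,0,0,-0.0075,0,0.001,0,0,0,0,-0.006,0,0.0003,0,0,0,0,-0.004,0,-0.0002,0,0,0,0,-0.002,0,-0.0003,0,0,0,0,0,0,-0.0003,0,0,0,0]}}

```text
time_s: 10.35
position: [0.5421, -0.104, 0.1143]
tcp_rot: [[0.963, -0.235, 0.134], [-0.271, -0.834, 0.482], [-0.001, -0.5, -0.866]]
wrist_force: [-5.3, -2.2, 10.5]
width: 0.0006
```

```bash
python3 to.py -7 31.5 20
```

```text
t 10.35 cover pos mm [-7.5  37.18 20.83] F cover [ 2.19  4.52 10.83] w 0.6
delta [ 0.0057 -0.0005  0.0008  0.0001  0.0008 -0.0013]
j [-10.  30.  43. 115. -55.  66.  49.]
```

Request:
{"method": "jog_arm", "body": {"deltas": [0.002,0,0.0001,0,0,0,0,0.004,0,0.0006,0,0,0,0,0.0055,0,0.0013,0,0,0,0,0.0055,0,-0.004,0,0,0,0,-0.0075,0,-0.004,0,0,0,0,-0.0075,0,-0.001,0,0,0,0,-0.0075,0,0.0013,0,0,0,0,-0.006,0,0.0006,0,0,0,0,-0.004,0,0.0001,0,0,0,0,-0.002,0,0,0,0,0,0,0,0,0,0,0,0,0]}}

```text
time_s: 11.72
position: [0.5422, -0.104, 0.1143]
tcp_rot: [[0.963, -0.235, 0.134], [-0.271, -0.834, 0.482], [-0.001, -0.5, -0.866]]
wrist_force: [-6.9, -2.0, 12.0]
width: 0.0004
```

```bash
python3 to.py -7 31.5 20
python3 - <<'E'
from station import optics
import cv2
c=optics.read_camera("wrist");a=c["color"][170:310,210:410]
import numpy as np; np.save("pics/w5.npy",c["camera_from_world"])
cv2.imwrite("pics/w5c.png",cv2.resize(a,None,fx=4,fy=4,interpolation=cv2.INTER_CUBIC))
E
```

```text
t 11.725 cover pos mm [-7.48 37.15 20.82] F cover [ 2.73  6.14 12.28] w 0.4
delta [ 0.0057 -0.0005  0.0008  0.0001  0.0007 -0.0013]
j [ -9.  30.  42. 115. -55.  66.  49.]
```

View pics/w5c.png

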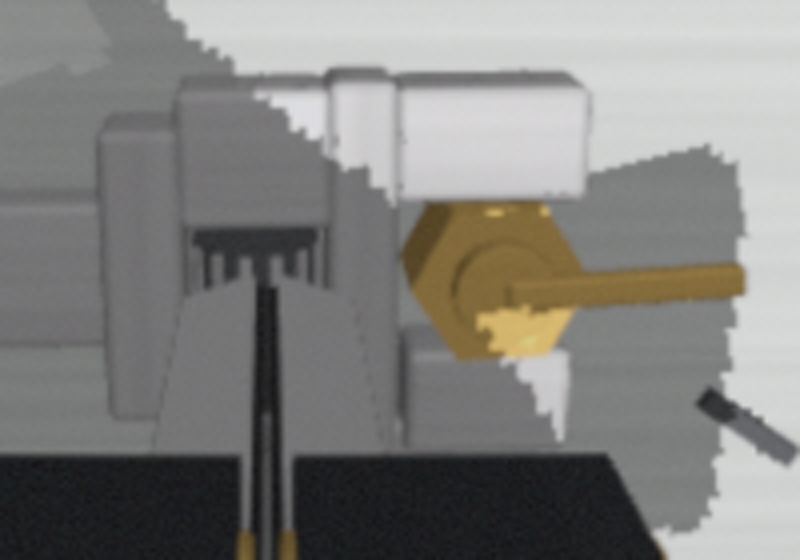

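```bash
cat > pj.py <<'E'
from h import *
import sys
cam=dict(fx=316.17875820004076,fy=316.17875820004076,cx=276.20988609736753,cy=211.1906242804984,k1=-0.06649962826175382)
def pred(npy,ox,oy,k):
    cam["camera_from_world"]=np.load(npy)
    for x in (12,-12,-13,-14,-16):
        q=proj(cam,c2w([.5825,-.0978,1.2975],np.array([[x,14,16],[x,-10,16]])/1000))
        print(x,((q-[ox,oy]+.5)*k-.5).round(0).tolist())
pred(sys.argv[1],210,170,4)
E
python3 pj.py pics/w5.npy; python3 pj.py pics/w4.npy
```

```text
12 [[412.0, 200.0], [569.0, 199.0]]
-12 [[408.0, 346.0], [560.0, 346.0]]
-13 [[408.0, 352.0], [560.0, 352.0]]
-14 [[408.0, 358.0], [559.0, 357.0]]
-16 [[407.0, 370.0], [558.0, 369.0]]
12 [[412.0, 199.0], [569.0, 199.0]]
-12 [[407.0, 346.0], [559.0, 345.0]]
-13 [[407.0, 352.0], [559.0, 351.0]]
-14 [[407.0, 358.0], [558.0, 357.0]]
-16 [[407.0, 369.0], [558.0, 369.0]]
```

Request:
{"method": "jog_arm", "body": {"deltas": [0.002,0,0.0001,0,0,0,0,0.004,0,0.0006,0,0,0,0,0.0055,0,0.0013,0,0,0,0,0.0055,0,-0.004,0,0,0,0,-0.0075,0,-0.004,0,0,0,0,-0.0075,0,-0.001,0,0,0,0,-0.0075,0,0.0013,0,0,0,0,-0.006,0,0.0006,0,0,0,0,-0.004,0,0.0001,0,0,0,0,-0.002,0,0,0,0,0,0,0,0,0,0,0,0,0]}}

```text
time_s: 13.15
position: [0.5417, -0.104, 0.1142]
tcp_rot: [[0.963, -0.235, 0.134], [-0.27, -0.833, 0.482], [-0.002, -0.5, -0.866]]
wrist_force: [-9.2, -3.3, 12.9]
width: 0.0004
```

```bash
python3 to.py -7 31.5 20
python3 - <<'E'
from station import optics
import cv2
c=optics.read_camera("wrist");a=c["color"][170:310,210:410]
import numpy as np; np.save("pics/w6.npy",c["camera_from_world"])
cv2.imwrite("pics/w6c.png",cv2.resize(a,None,fx=4,fy=4,interpolation=cv2.INTER_CUBIC))
E
python3 pj.py pics/w6.npy
```

```text
t 13.15 cover pos mm [-7.59 37.64 20.79] F cover [ 1.53  7.94 13.99] w 0.4
delta [ 0.0061 -0.0006  0.0008 -0.      0.0015 -0.0016]
j [ -9.  30.  42. 115. -55.  66.  49.]
12 [[416.0, 199.0], [573.0, 199.0]]
-12 [[411.0, 346.0], [563.0, 345.0]]
-13 [[411.0, 352.0], [563.0, 351.0]]
-14 [[411.0, 358.0], [562.0, 357.0]]
-16 [[410.0, 369.0], [562.0, 369.0]]
```

View pics/w6c.png

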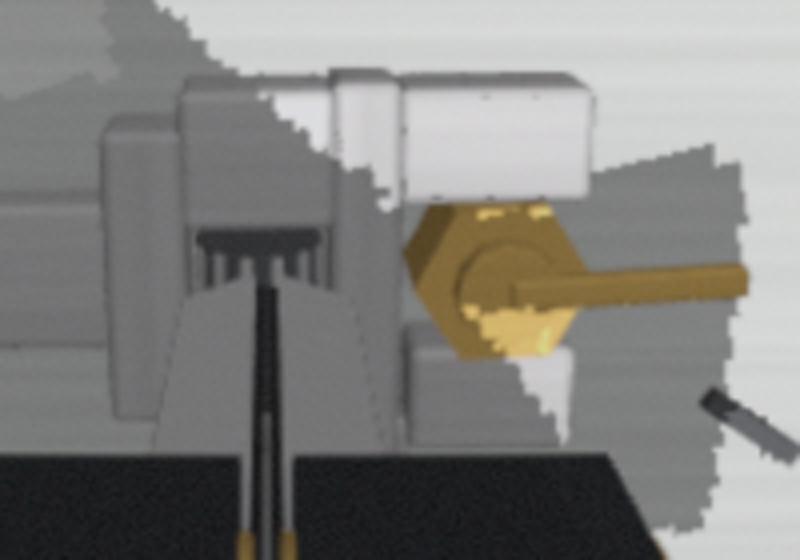

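Request:
{"method": "jog_arm", "body": {"deltas": [0.001,0,-0.0002,0,0,0,0,0.002,0,-0.0002,0,0,0,0,0.003,0,0,0,0,0,0,0.004,0,0.0003,0,0,0,0]}}

```text
time_s: 13.7
position: [0.546, -0.1051, 0.1137]
tcp_rot: [[0.963, -0.235, 0.134], [-0.271, -0.834, 0.481], [-0.001, -0.5, -0.866]]
wrist_force: [-3.7, -2.3, 5.9]
width: 0.0006
```

```bash
python3 to.py -7 31.5 20
```

```text
t 13.7 cover pos mm [-7.73 33.2  20.32] F cover [0.21 2.91 6.67] w 0.6
delta [ 0.0017 -0.0007  0.0003  0.0006  0.0007 -0.0015]
j [ -9.  30.  41. 114. -55.  66.  49.]
```

Request:
{"method": "jog_arm", "body": {"deltas": [0,0,-0.005,0,0,0,0,-0.0115,0,-0.005,0,0,0,0,-0.0115,0,-0.002,0,0,0,0,-0.0115,0,0.0006,0,0,0,0,-0.01,0,-0.0001,0,0,0,0,-0.008,0,-0.0006,0,0,0,0,-0.006,0,-0.0007,0,0,0,0,-0.004,0,-0.0007,0,0,0,0]}}

```text
time_s: 14.7
position: [0.5415, -0.1041, 0.1142]
tcp_rot: [[0.963, -0.235, 0.133], [-0.27, -0.834, 0.482], [-0.002, -0.5, -0.866]]
wrist_force: [-8.2, -1.5, 8.0]
width: 0.0003
```

```bash
python3 to.py -7 31.5 20
```

```text
t 14.7 cover pos mm [-7.74 37.75 20.86] F cover [0.83 7.53 8.75] w 0.3
delta [ 0.0063 -0.0008  0.0008  0.0003  0.0018 -0.0017]
j [ -9.  30.  41. 115. -55.  66.  49.]
```

Request:
{"method": "jog_arm", "body": {"deltas": [0,0,-0.02,0,0,0,0,0,0,-0.06,0,0,0,0.01,0,0,-0.09,0,0,0,0.03,0,0,-0.1,0,0,0,0.03,0,0,-0.1,0,0,0,0.03]}}

```text
time_s: 15.32
position: [0.5289, -0.1525, 0.2012]
tcp_rot: [[0.963, -0.235, 0.135], [-0.271, -0.834, 0.481], [-0.0, -0.5, -0.866]]
wrist_force: [-0.2, 0.2, -0.2]
width: 0.0299
```

```bash
python3 to.py 0 150 100 0 -90
python3 - <<'E'
from station import optics
import cv2
c=optics.read_camera("wrist");a=c["color"][130:250,210:410]
import numpy as np; np.save("pics/w7.npy",c["camera_from_world"])
cv2.imwrite("pics/w7c.png",cv2.resize(a,None,fx=4,fy=4,interpolation=cv2.INTER_CUBIC))
E
```

```text
t 15.325 cover pos mm [ -7.5   36.86 121.22] F cover [ 0.01  0.22 -0.19] w 29.9
delta [-1.132e-01 -7.400e-03  2.120e-02  6.000e-04  3.000e-04 -1.572e+00]
j [ -7.  24.  46. 109. -47.  74.  44.]
```

View pics/w7c.png

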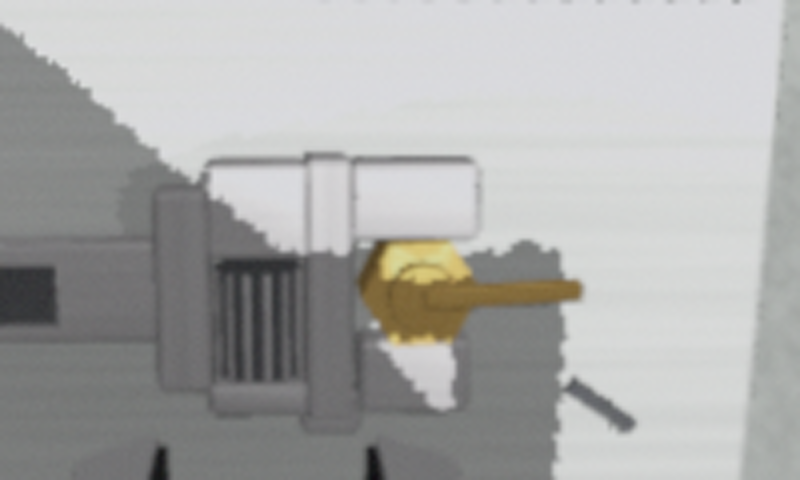

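Request:
{"method": "jog_arm", "body": {"deltas": [-0.01,0,0,0,0,-0.14,0.03,-0.02,0,0,0,0,-0.29,0.03,-0.03,0,0,0,0,-0.44,0.03,-0.04,-0.002,0,0,0,-0.59,0.03,-0.05,-0.003,0,0,0,-0.74,0.03,-0.06,-0.004,0.003,0,0,-0.89,0.03,-0.075,-0.005,0.006,0,0,-1.04,0.03,-0.085,-0.006,0.01,0,0,-1.19,0.03,-0.095,-0.007,0.015,0,0,-1.34,0.03,-0.105,-0.007,0.02,0,0,-1.48,0.03,-0.113,-0.007,0.021,0.001,0,-1.571,0.03,-0.113,-0.007,0.021,0.001,0,-1.571,0.03]}}

```text
time_s: 16.88
position: [0.4238, -0.105, 0.1857]
tcp_rot: [[0.235, 0.963, 0.132], [0.833, -0.27, 0.482], [0.5, -0.003, -0.866]]
wrist_force: [-0.0, 0.3, -0.5]
width: 0.0299
```

```bash
python3 to.py 0 150 15 0 -90
python3 - <<'E'
from station import optics
import cv2
c=optics.read_camera("wrist");a=c["color"]
cv2.imwrite("pics/w8.png",a)
E
```

```text
t 16.875 cover pos mm [ -0.23 150.84  99.09] F cover [ 0.01  0.11 -0.56] w 29.9
delta [ 0.0002  0.0011  0.0841 -0.0028 -0.0003 -0.0019]
j [  0.  11.  32. 123. -39.  64. 129.]
```

View pics/w8.png

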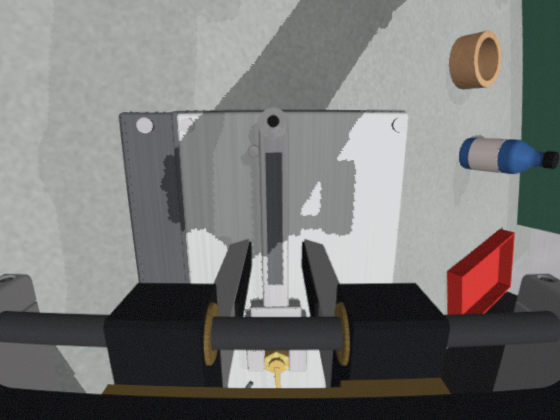

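Request:
{"method": "jog_arm", "body": {"deltas": [0,0.001,0.035,-0.001,0,-0.002,0.03,0,0.001,0.065,-0.003,0,-0.002,0.03,0,0.001,0.082,-0.003,0,-0.002,0.03,0,0.001,0.087,-0.003,0,-0.002,0.03,0,0.001,0.091,-0.003,0,-0.002,0.03,0,0.001,0.0945,-0.003,0,-0.002,0.03,0,0.001,0.0945,-0.003,0,-0.002,0.03]}}

```text
time_s: 17.8
position: [0.4381, -0.0607, 0.1047]
tcp_rot: [[0.233, 0.963, 0.137], [0.834, -0.27, 0.481], [0.5, 0.002, -0.866]]
wrist_force: [-0.0, 0.4, 0.4]
width: 0.03
```

```bash
python3 to.py 0 150 4 0 -90
```

```text
t 17.8 cover pos mm [ -0.42 149.02   5.67] F cover [0.5  0.14 0.13] w 30.0
delta [ 0.0004 -0.001   0.0017  0.0021  0.      0.0008]
j [ -1.  18.  28. 128. -49.  54. 137.]
```

Request:
{"method": "jog_arm", "body": {"deltas": [0.0037,0,0.001,0.002,0,0.025,0.03,0.0075,0.0002,0.001,0.002,0,0.05,0.03,0.0112,0.0004,0.001,0.002,0,0.075,0.03,0.015,0.0007,0.001,0.002,0,0.1,0.03,0.0187,0.0012,0.001,0.002,0,0.125,0.03,0.0224,0.0017,0.001,0.002,0,0.15,0.03]}}

```text
time_s: 18.55
position: [0.4449, -0.0428, 0.1149]
tcp_rot: [[0.377, 0.916, 0.135], [0.784, -0.393, 0.48], [0.493, -0.075, -0.867]]
wrist_force: [-3.5, -8.6, -0.1]
width: 0.0301
```

```bash
python3 to.py 22.4 148.3 4 0.15 -90
```

```text
t 18.55 cover pos mm [ 21.13 147.33   5.02] F cover [-8.01  1.01  4.57] w 30.1
delta [ 0.0011 -0.0012  0.001   0.0009  0.0013 -0.0017]
j [ -4.  16.  29. 128. -49.  54. 125.]
```

```bash
python3 - <<'E'
from station import optics
import cv2
c=optics.read_camera("wrist");a=c["color"]
cv2.imwrite("pics/w9.png",a)
for n,(y0,y1,x0,x1) in (("side",(210,290,240,360)),("top",(165,275,270,350))):
    a=optics.read_camera(n)["color"][y0:y1,x0:x1]; cv2.imwrite(f"pics/{n}9.png",cv2.resize(a,None,fx=5,fy=5,interpolation=cv2.INTER_CUBIC))
E
python3 to.py 22.4 148.3 4 0.15 -90
```

```text
t 18.7 cover pos mm [ 21.42 147.29   4.96] F cover [-5.37  0.95  4.52] w 30.4
delta [ 0.0008 -0.0011  0.001   0.0008  0.0009 -0.0007]
j [ -4.  16.  29. 128. -49.  54. 125.]
```

View pics/w9.png

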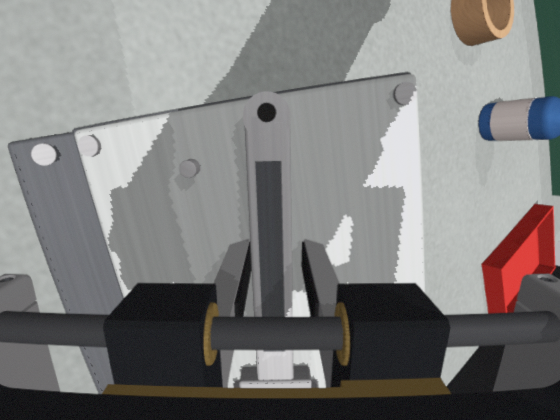

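View pics/side9.png

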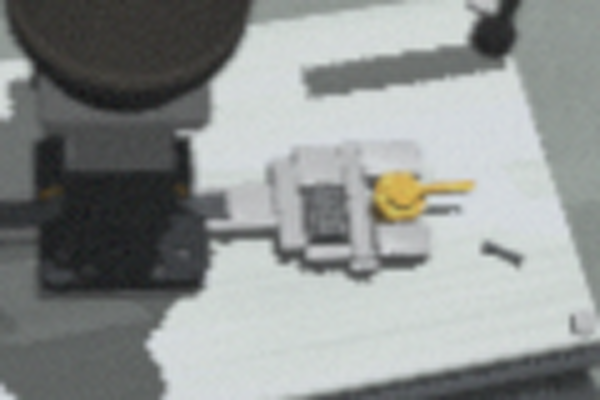

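View pics/top9.png

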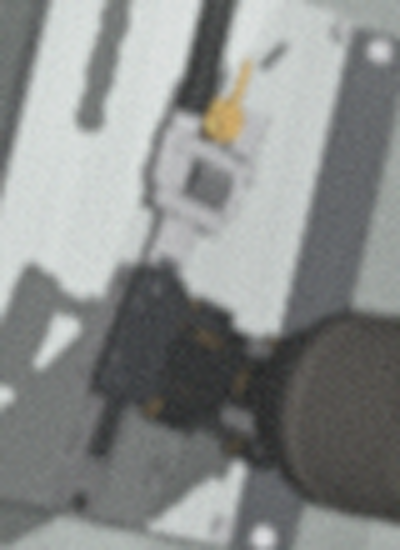

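Request:
{"method": "jog_arm", "body": {"deltas": [0.0022,0,-0.001,0,0,0.015,0.03,0.0045,0.0001,-0.001,0,0,0.03,0.03,0.0067,0.0002,-0.001,0,0,0.045,0.03,0.009,0.0003,-0.001,0,0,0.06,0.03,0.0112,0.0004,-0.001,0,0,0.075,0.03,0.0135,0.0006,-0.001,0,0,0.09,0.03]}}

```text
time_s: 19.45
position: [0.4505, -0.0319, 0.1224]
tcp_rot: [[0.456, 0.88, 0.135], [0.746, -0.46, 0.482], [0.486, -0.119, -0.866]]
wrist_force: [-1.4, -4.0, -1.5]
width: 0.0301
```

```bash
python3 to.py 35.7 145.7 4 0.24 -90
```

```text
t 19.45 cover pos mm [ 35.31 144.88   5.48] F cover [-4.48  0.3   0.8 ] w 30.1
delta [ 0.0002 -0.0009  0.0015 -0.0002  0.     -0.0003]
j [ -6.  16.  29. 128. -48.  54. 118.]
```

Request:
{"method": "jog_arm", "body": {"deltas": [0.0018,0,0,0,0,0.012,0.03,0.0036,0,0,0,0,0.024,0.03,0.0054,0.0001,0,0,0,0.036,0.03,0.0072,0.0002,0,0,0,0.048,0.03,0.009,0.0003,0,0,0,0.06,0.03,0.0108,0.0004,0,0,0,0.072,0.03,0.0126,0.0005,0,0,0,0.084,0.03,0.0144,0.0007,0,0,0,0.096,0.03,0.0162,0.0009,0,0,0,0.108,0.03,0.018,0.0011,0,0,0,0.12,0.03,0.0197,0.0013,0,0,0,0.132,0.03,0.0215,0.0015,0,0,0,0.144,0.03]}}

```text
time_s: 20.95
position: [0.4617, -0.0166, 0.1327]
tcp_rot: [[0.577, 0.805, 0.135], [0.672, -0.563, 0.481], [0.464, -0.187, -0.866]]
wrist_force: [-1.0, -5.9, -2.2]
width: 0.0302
```

```bash
python3 to.py 56.2 139.1 4.5 0.384 -90
```

```text
t 20.95 cover pos mm [ 55.8  138.22   5.49] F cover [-6.2  -0.59  1.09] w 30.2
delta [ 0.     -0.001   0.001  -0.0001  0.     -0.    ]
j [ -9.  15.  30. 127. -48.  54. 107.]
```

```bash
python3 - <<'E'
from station import optics
import cv2
a=optics.read_camera("side")["color"][210:280,260:350]; cv2.imwrite("pics/side10.png",cv2.resize(a,None,fx=8,fy=8,interpolation=cv2.INTER_CUBIC))
a=optics.read_camera("top")["color"][165:235,280:350]; cv2.imwrite("pics/top10.png",cv2.resize(a,None,fx=8,fy=8,interpolation=cv2.INTER_CUBIC))
E
python3 to.py 56.2 139.1 4.5 0.384 -90
```

```text
t 21.05 cover pos mm [ 56.03 138.2    5.48] F cover [-4.2  -1.97  1.74] w 30.1
delta [-0.0002 -0.0009  0.001  -0.0002 -0.0001  0.0006]
j [ -9.  15.  30. 127. -48.  54. 107.]
```

View pics/side10.png

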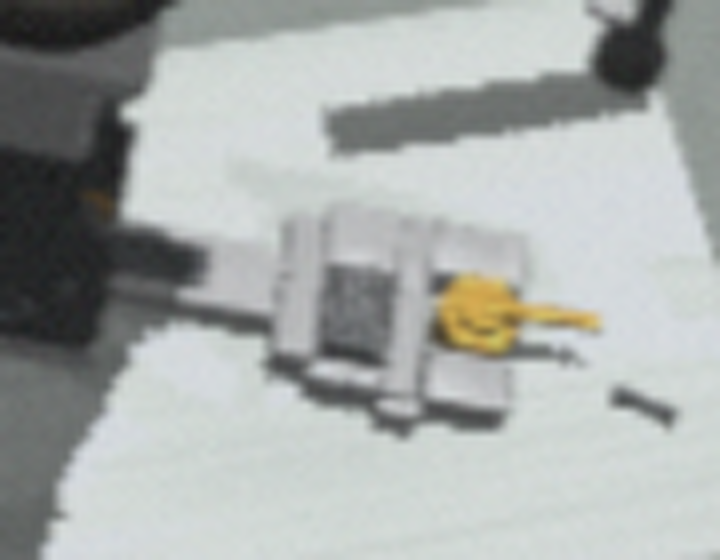

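View pics/top10.png

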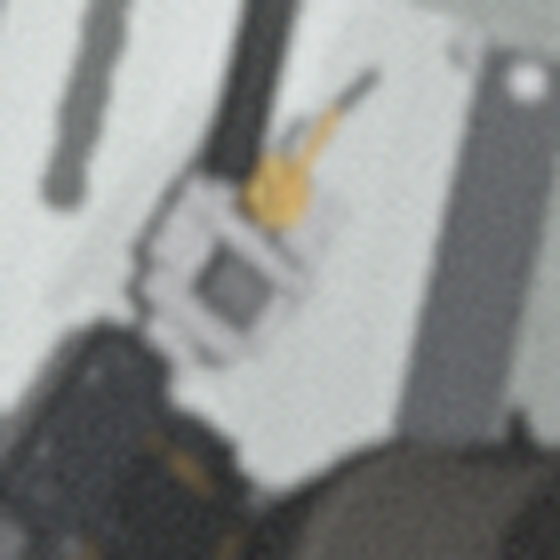

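```bash
cat > ptr.py <<'E'
from h import *
from station import optics
import sys
P0=[.5825,-.0978,1.2975]
def pr(name,ox,oy,k,ths):
    c=optics.read_camera(name)
    rib=lambda r:r*np.array([-np.sin(.6),-np.cos(.6),0])+[0,0,.003]
    f=lambda q:((proj(c,c2w(P0,q))-[ox,oy]+.5)*k-.5).round(0).tolist()
    print(name,"axis24.5",f([0,0,.0245]),"rib ends",f(np.array([rib(.048),rib(.068)])))
    for t in ths: print(t,f([-.036*np.sin(t),-.036*np.cos(t),.0225]))
if __name__=="__main__":
    pr("side",260,210,8,[.3,.35,.4]); pr("top",280,165,8,[.3,.35,.4])
E
python3 ptr.py
```

```text
side axis24.5 [[489.0, 303.0]] rib ends [[620.0, 390.0], [681.0, 415.0]]
0.3 [[604.0, 319.0]]
0.35 [[604.0, 325.0]]
0.4 [[603.0, 330.0]]
top axis24.5 [[297.0, 187.0]] rib ends [[349.0, 102.0], [385.0, 68.0]]
0.3 [[340.0, 102.0]]
0.35 [[344.0, 105.0]]
0.4 [[347.0, 108.0]]
```

Request:
{"method": "jog_arm", "body": {"deltas": [0.0018,0,0,0,0,0.012,0.03,0.0036,0,0,0,0,0.024,0.03,0.0054,0.0001,0,0,0,0.036,0.03,0.0072,0.0002,0,0,0,0.048,0.03,0.009,0.0003,0,0,0,0.06,0.03,0.0108,0.0004,0,0,0,0.072,0.03,0.0126,0.0005,0,0,0,0.084,0.03,0.0144,0.0007,0,0,0,0.096,0.03,0.0162,0.0009,0,0,0,0.108,0.03,0.018,0.0011,0,0,0,0.12,0.03,0.0197,0.0013,0,0,0,0.132,0.03,0.0215,0.0015,0,0,0,0.144,0.03]}}

```text
time_s: 22.65
position: [0.4752, -0.0031, 0.1423]
tcp_rot: [[0.687, 0.714, 0.135], [0.584, -0.653, 0.481], [0.432, -0.252, -0.866]]
wrist_force: [-0.1, -6.1, -3.4]
width: 0.0297
```

```bash
python3 to.py 75.5 129.6 4.5 0.528 -90
```

```text
t 22.65 cover pos mm [ 75.03 128.86   5.47] F cover [-6.84 -1.56  0.01] w 29.7
delta [ 0.     -0.0009  0.001  -0.      0.0003 -0.0002]
j [-12.  14.  31. 126. -48.  54.  96.]
```

Request:
{"method": "jog_arm", "body": {"deltas": [0.0012,0,0,0,0,0.008,0.03,0.0024,0,0,0,0,0.016,0.03,0.0036,0,0,0,0,0.024,0.03,0.0048,0.0001,0,0,0,0.032,0.03,0.006,0.0001,0,0,0,0.04,0.03,0.0072,0.0002,0,0,0,0.048,0.03,0.0084,0.0002,0,0,0,0.056,0.03,0.0096,0.0003,0,0,0,0.064,0.03,0.0108,0.0004,0,0,0,0.072,0.03,0.0108,0.0004,0,0,0,0.072,0.03]}}

```text
time_s: 23.9
position: [0.4828, 0.0031, 0.1468]
tcp_rot: [[0.737, 0.663, 0.135], [0.536, -0.693, 0.482], [0.412, -0.283, -0.866]]
wrist_force: [-1.5, -4.8, -2.0]
width: 0.0299
```

```bash
python3 to.py 84.7 123.8 4.5 0.6 -90
python3 - <<'E'
from station import optics
import cv2
a=optics.read_camera("side")["color"][210:280,260:350]; cv2.imwrite("pics/side11.png",cv2.resize(a,None,fx=8,fy=8,interpolation=cv2.INTER_CUBIC))
a=optics.read_camera("top")["color"][165:235,280:350]; cv2.imwrite("pics/top11.png",cv2.resize(a,None,fx=8,fy=8,interpolation=cv2.INTER_CUBIC))
from ptr import *
pr("side",260,210,8,[.5,.55,.6]); pr("top",280,165,8,[.5,.55,.6])
E
```

```text
t 23.9 cover pos mm [ 84.24 123.23   5.45] F cover [-5.36  0.16  0.83] w 29.9
delta [ 0.0001 -0.0007  0.001  -0.0004  0.0003  0.0001]
j [-13.  14.  31. 125. -48.  55.  90.]
side axis24.5 [[489.0, 303.0]] rib ends [[620.0, 390.0], [681.0, 415.0]]
0.5 [[602.0, 341.0]]
0.55 [[600.0, 346.0]]
0.6 [[599.0, 351.0]]
top axis24.5 [[297.0, 187.0]] rib ends [[349.0, 102.0], [385.0, 68.0]]
0.5 [[353.0, 115.0]]
0.55 [[356.0, 119.0]]
0.6 [[359.0, 122.0]]
```

View pics/side11.png

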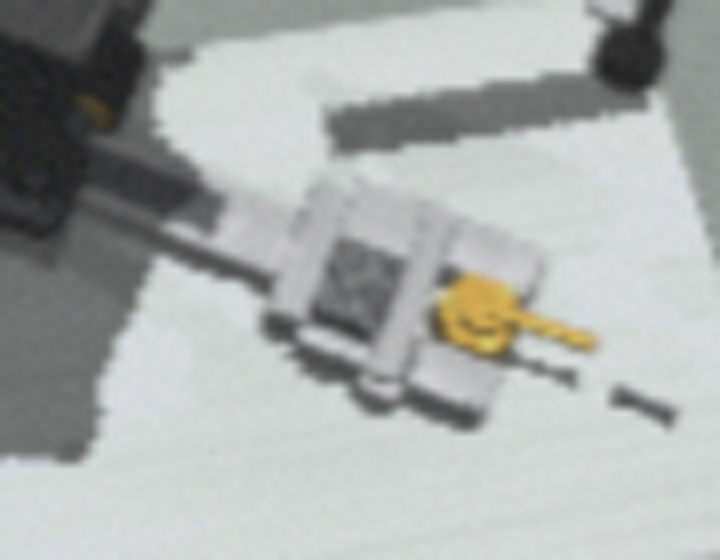

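View pics/top11.png

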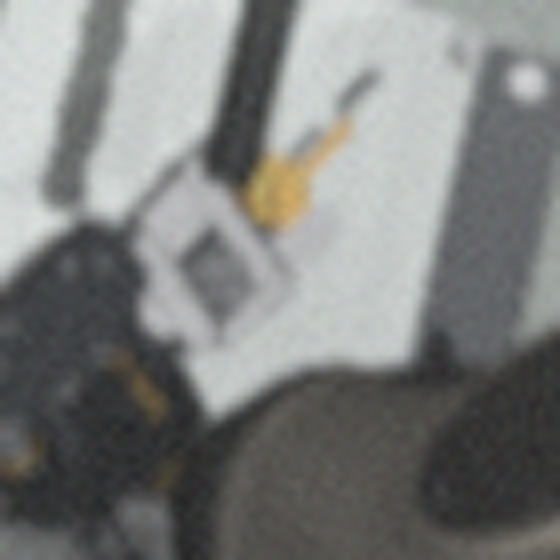

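Request:
{"method": "jog_arm", "body": {"deltas": [-0.0015,0,0,0,0,0,0.03,-0.003,0,0,0,0,0,0.034,-0.003,0,-0.01,0,0,0,0.036,-0.003,0,-0.04,0,0,0,0.036,-0.003,0,-0.08,0,0,0,0.036,-0.003,0,-0.115,0,0,0,0.036,-0.003,0,-0.115,0,0,0,0.036]}}

```text
time_s: 24.98
position: [0.466, -0.0556, 0.2478]
tcp_rot: [[0.735, 0.663, 0.139], [0.535, -0.694, 0.481], [0.416, -0.279, -0.866]]
wrist_force: [0.7, -0.3, 0.2]
width: 0.0358
```

```bash
python3 to.py 15.7 40 125 0.6 0
```

```text
t 24.975 cover pos mm [ 81.82 123.6  123.39] F cover [ 0.03 -0.75  0.23] w 35.8
delta [-7.5000e-03  1.0630e-01 -1.3000e-03 -1.0000e-04 -4.8000e-03  1.5718e+00]
j [-12.   6.  36. 119. -37.  66.  82.]
```

Request:
{"method": "jog_arm", "body": {"deltas": [-0.001,0.01,0,0,0,0.14,0.02,-0.001,0.02,0,0,0,0.29,0,-0.002,0.03,0,0,0,0.44,0,-0.003,0.04,0,0,0,0.59,0,-0.003,0.05,0,0,0,0.74,0,-0.004,0.06,0,0,0,0.89,0,-0.005,0.07,0,0,0,1.04,0,-0.006,0.08,0,0,0,1.19,0,-0.006,0.09,0,0,0,1.34,0,-0.007,0.1,0,0,0,1.48,0,-0.0075,0.106,0,0,-0.004,1.571,0,-0.0075,0.106,0,0,-0.004,1.571,0]}}

```text
time_s: 26.48
position: [0.5299, -0.1311, 0.2114]
tcp_rot: [[0.664, -0.737, 0.13], [-0.691, -0.538, 0.482], [-0.285, -0.41, -0.867]]
wrist_force: [-0.1, -0.1, -0.0]
width: 0.0005
```

```bash
python3 to.py 15.7 40 125 0.6 0
python3 - <<'E'
from station import optics
import cv2, numpy as np
c=optics.read_camera("wrist");a=c["color"]; np.save("pics/w12.npy",c["camera_from_world"]); cv2.imwrite("pics/w12.png",a)
E
```

```text
t 26.475 cover pos mm [ 15.65  41.7  119.61] F cover [-0.08  0.12  0.04] w 0.5
delta [ 0.0014 -0.001  -0.0054  0.0038  0.0037  0.0006]
j [-12.  23.  49. 110. -47.  74.   8.]
```

View pics/w12.png

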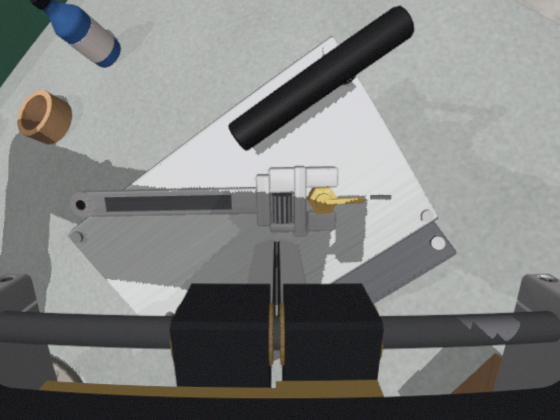

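```bash
python3 - <<'E'
import cv2
a=cv2.imread("pics/w12.png")[150:250,250:400]; cv2.imwrite("pics/w12c.png",cv2.resize(a,None,fx=5.33,fy=5.33,interpolation=cv2.INTER_CUBIC))
from pj import *
E
python3 - <<'E'
import sys; sys.argv=["x","pics/w12.npy"]
from h import *
cam=dict(fx=316.17875820004076,fy=316.17875820004076,cx=276.20988609736753,cy=211.1906242804984,k1=-0.06649962826175382)
cam["camera_from_world"]=np.load("pics/w12.npy")
P0=[.5825,-.0978,1.2975]; k=5.33
f=lambda q:((proj(cam,c2w(P0,q))-[250,150]+.5)*k-.5).round(0).tolist()
rib=lambda r:r*np.array([-np.sin(.6),-np.cos(.6),0])+[0,0,.003]
print("axis",f([0,0,.0245]),"rib",f([rib(.048),rib(.068)]))
for t in (.5,.55,.6): print(t,f([-.036*np.sin(t),-.036*np.cos(t),.0245]))
def wr(th,x,y,z): 
    ux=np.array([-np.sin(th),-np.cos(th)]);uy=np.array([np.cos(th),-np.sin(th)])
    return np.r_[x*ux+y*uy,z]/1000
for th in (.5,.55,.6):
    print(th,"fixed",f([wr(th,-14,12,16),wr(th,12,12,16)]),"mov",f([wr(th,-14,-12,16),wr(th,12,-12,16)]),"hand",f([wr(th,-228,0,14)]))
E
```

```text
axis [[396.0, 275.0]] rib [[644.0, 249.0], [753.0, 249.0]]
0.5 [[610.0, 254.0]]
0.55 [[610.0, 265.0]]
0.6 [[610.0, 275.0]]
0.5 fixed [[303.0, 203.0], [455.0, 189.0]] mov [[314.0, 338.0], [462.0, 324.0]] hand [[-872.0, 384.0]]
0.55 fixed [[306.0, 199.0], [459.0, 192.0]] mov [[310.0, 335.0], [459.0, 328.0]] hand [[-886.0, 324.0]]
0.6 fixed [[310.0, 195.0], [462.0, 195.0]] mov [[306.0, 331.0], [455.0, 331.0]] hand [[-897.0, 262.0]]Traceback (most recent call last):
  File "<stdin>", line 3, in <module>
  File "pj.py", line 9, in <module>
    pred(sys.argv[1],210,170,4)
         ~~~~~~~~^^^
IndexError: list index out of range
```

View pics/w12c.png

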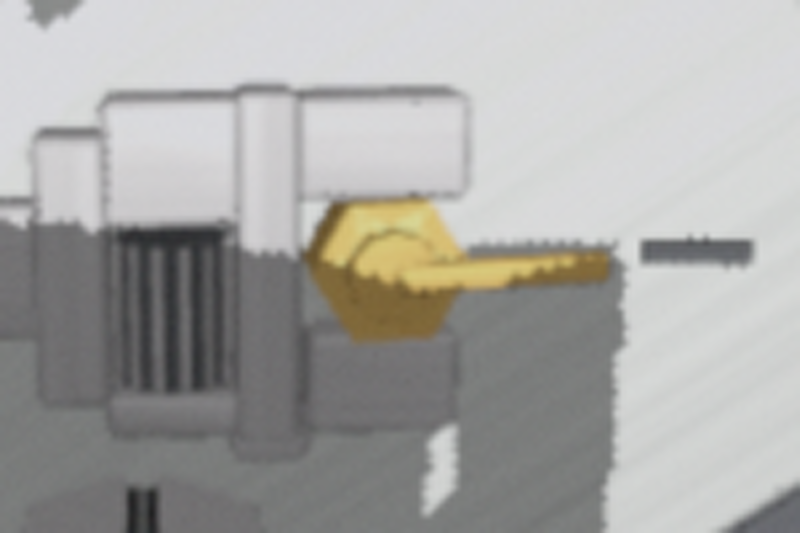

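```bash
python3 - <<'E'
from h import *
cam=dict(fx=316.17875820004076,fy=316.17875820004076,cx=276.20988609736753,cy=211.1906242804984,k1=-0.06649962826175382)
cam["camera_from_world"]=np.load("pics/w12.npy")
P0=[.5825,-.0978,1.2975]; k=5.33
def back(uv,z):
    uv=(np.array(uv)+.5)/k-.5+[250,150]
    return least_squares(lambda q: proj(cam,c2w(P0,[q[0],q[1],z]))[0]-uv,[0,0]).x*1000
for n,uv,z in (("worm",(172,312),.0205),("fixL",(305,198),.016),("fixR",(464,196),.016),("movL",(312,328),.016),("movR",(455,332),.016),("ptr tip",(608,264),.0245),("ptr base",(400,278),.0245)):
    print(n,back(uv,z).round(1))
# handle hole
uv=np.array([80.5,204.5]); q=least_squares(lambda q: proj(cam,c2w(P0,[q[0],q[1],.014]))[0]-uv,[.1,.2]).x*1000; print("hole",q, np.arctan2(q[0],q[1]))
E
python3 to.py 18 42 26 .6 0
```

```text
worm [15.  35.1]
fixL [17.8  5.8]
fixR [  2.8 -16.9]
movL [-2.1 17.2]
movR [-16.8  -3. ]
ptr tip [-18.5 -30.4]
ptr base [-0.8 -0.2]
hole [124.99644919 192.74178557] 0.57533243847911
t 26.525 cover pos mm [ 15.79  41.82 119.81] F cover [-0.6   1.07 -0.27] w 0.3
delta [-0.0011 -0.002   0.0938  0.0034  0.0035  0.0023]
j [-12.  23.  49. 110. -47.  74.   8.]
```

Request:
{"method": "jog_arm", "body": {"deltas": [0,-0.001,0.03,0.003,0.003,-0.01,0,-0.001,-0.002,0.06,0.003,0.003,-0.02,0,-0.001,-0.0025,0.08,0.003,0.003,-0.025,0,-0.001,-0.0025,0.093,0.003,0.003,-0.025,0,-0.001,-0.0025,0.093,0.003,0.003,-0.025,0,-0.001,-0.0025,0.093,0.003,0.003,-0.025,0]}}

```text
time_s: 27.28
position: [0.5436, -0.0852, 0.1336]
tcp_rot: [[0.681, -0.719, 0.136], [-0.68, -0.553, 0.481], [-0.271, -0.421, -0.866]]
wrist_force: [-0.1, -0.1, 0.1]
width: 0.0007
```

```bash
python3 to.py 18.5 40.6 19 .575 0
```

```text
t 27.275 cover pos mm [18.19 40.88 28.26] F cover [-0.05  0.1   0.1 ] w 0.7
delta [ 0.0001 -0.0004  0.0093 -0.0009 -0.0011  0.0007]
j [-13.  28.  44. 115. -54.  66.  13.]
```

Request:
{"method": "jog_arm", "body": {"deltas": [0,0,0.003,-0.001,-0.001,0,0,0,0,0.005,-0.001,-0.001,0,0,0,0,0.005,-0.001,-0.001,0,0,0,0,0.005,-0.001,-0.001,0,0]}}

```text
time_s: 27.78
position: [0.544, -0.0822, 0.1286]
tcp_rot: [[0.681, -0.719, 0.134], [-0.679, -0.554, 0.482], [-0.272, -0.419, -0.866]]
wrist_force: [0.0, -0.2, -0.0]
width: 0.0005
```

```bash
python3 to.py 18.5 40.6 19.3 .575 0
```

```text
t 27.775 cover pos mm [18.35 41.29 22.46] F cover [-0.15 -0.1   0.08] w 0.5
delta [ 0.0005 -0.0005  0.0032  0.0006  0.0009  0.0006]
j [-13.  28.  43. 115. -55.  66.  13.]
```

Request:
{"method": "jog_arm", "body": {"deltas": [0.0005,0,0.0015,0,0,0,0,0.0005,0,0.003,0,0,0,0,0.002,0,0.0024,0,0,0,0,0.004,0,0.0019,0,0,0,0,0.006,0,0.0018,0,0,0,0,0.008,0,0.0018,0,0,0,0]}}

```text
time_s: 28.52
position: [0.5493, -0.0863, 0.1253]
tcp_rot: [[0.682, -0.719, 0.133], [-0.678, -0.554, 0.483], [-0.274, -0.42, -0.865]]
wrist_force: [-5.8, -0.4, 11.9]
width: 0.0004
```

```bash
cat >> to.py <<'E'
    s=robot.state(); R0,p0=pose(s); print("F tool",(s["wrist_force"]@R0).round(2))
E
python3 to.py 18.5 40.6 19.3 .575 0
```

```text
File "to.py", line 13
    s=robot.state(); R0,p0=pose(s); print("F tool",(s["wrist_force"]@R0).round(2))
IndentationError: unexpected indent
```

```bash
sed -i '$d' to.py; echo '    s=robot.state(); R0,p0=pose(s); print("F tool",(s["wrist_force"]@R0).round(2))' > t; sed -i '/print("j"/r t' to.py; python3 to.py 18.5 40.6 19.3 .575 0
python3 - <<'E'
from station import optics
import cv2, numpy as np
c=optics.read_camera("wrist");a=c["color"][170:310,210:410]; np.save("pics/w13.npy",c["camera_from_world"]); cv2.imwrite("pics/w13.png",cv2.resize(a,None,fx=4,fy=4,interpolation=cv2.INTER_CUBIC))
E
```

```text
t 28.525 cover pos mm [14.5  35.07 20.84] F cover [ 4.27  5.49 11.26] w 0.4
delta [-0.0068 -0.0004  0.0016 -0.      0.0024  0.0008]
j [-12.  29.  43. 114. -55.  66.  14.]
F tool [ -6.96  -0.61 -11.24]
```

View pics/w13.png

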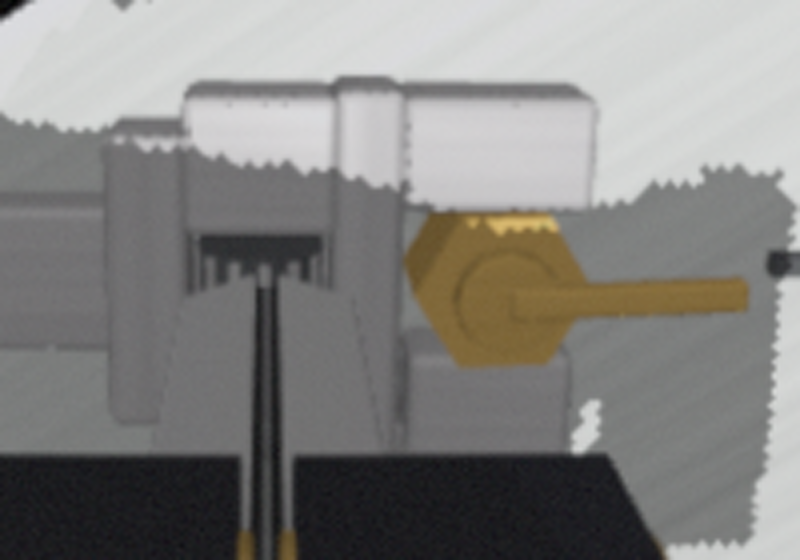

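Request:
{"method": "jog_arm", "body": {"deltas": [0.002,0,0.0001,0,0,0,0,0.004,0,0.0006,0,0,0,0,0.0055,0,0.0013,0,0,0,0,0.0055,0,-0.004,0,0,0,0,-0.0075,0,-0.004,0,0,0,0,-0.0075,0,-0.001,0,0,0,0,-0.0075,0,0.0013,0,0,0,0,-0.006,0,0.0006,0,0,0,0,-0.004,0,0.0001,0,0,0,0,-0.002,0,0,0,0,0,0,0,0,0,0,0,0,0]}}

```text
time_s: 29.95
position: [0.5493, -0.0861, 0.1253]
tcp_rot: [[0.682, -0.719, 0.133], [-0.678, -0.553, 0.483], [-0.274, -0.42, -0.865]]
wrist_force: [-8.9, 0.8, 15.3]
width: 0.0006
```

```bash
python3 to.py 18.5 40.6 19.3 .575 0
python3 - <<'E'
from station import optics
import cv2, numpy as np
c=optics.read_camera("wrist");a=c["color"][170:310,210:410]; np.save("pics/w14.npy",c["camera_from_world"]); cv2.imwrite("pics/w14.png",cv2.resize(a,None,fx=4,fy=4,interpolation=cv2.INTER_CUBIC))
E
```

```text
t 29.95 cover pos mm [14.65 35.12 20.81] F cover [ 6.23  8.8  14.06] w 0.6
delta [-0.0067 -0.0003  0.0015 -0.0002  0.0027  0.0009]
j [-11.  29.  42. 114. -55.  66.  14.]
F tool [-10.81  -0.45 -14.03]
```

View pics/w14.png

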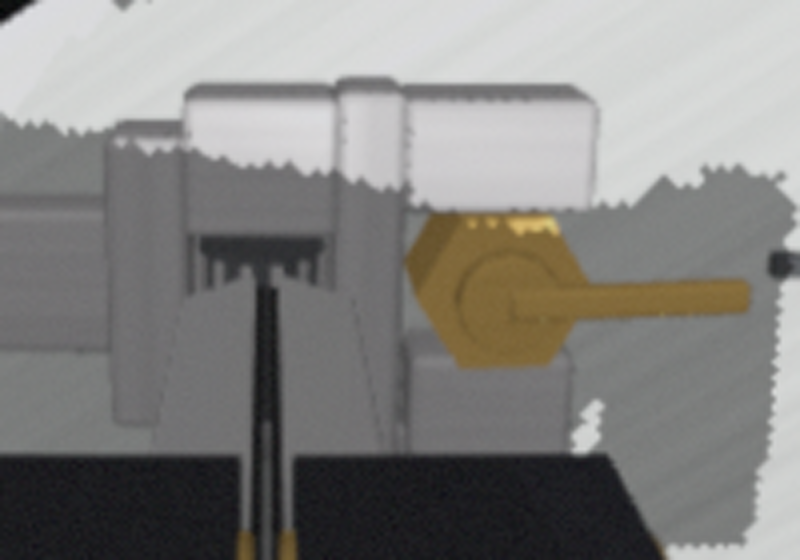

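Request:
{"method": "jog_arm", "body": {"deltas": [0.002,0,0.0001,0,0,0,0,0.004,0,0.0006,0,0,0,0,0.0055,0,0.0013,0,0,0,0,0.0055,0,-0.004,0,0,0,0,-0.0075,0,-0.004,0,0,0,0,-0.0075,0,-0.001,0,0,0,0,-0.0075,0,0.0013,0,0,0,0,-0.006,0,0.0006,0,0,0,0,-0.004,0,0.0001,0,0,0,0,-0.002,0,0,0,0,0,0,0,0,0,0,0,0,0]}}

```text
time_s: 31.38
position: [0.5493, -0.0861, 0.1254]
tcp_rot: [[0.682, -0.719, 0.133], [-0.678, -0.553, 0.484], [-0.274, -0.42, -0.865]]
wrist_force: [-8.2, 0.8, 14.4]
width: 0.0005
```

Request:
{"method": "jog_arm", "body": {"deltas": [0.002,0,0.0001,0,0,0,0,0.004,0,0.0004,0,0,0,0,0.004,0,-0.01,0,0,0,0,0.004,0,-0.05,0,0,0,0,0.004,0,-0.09,0,0,0,0,0.004,0,-0.1,0,0,0,0,0.004,0,-0.1,0,0,0,0]}}

```text
time_s: 32.25
position: [0.5392, -0.1376, 0.2106]
tcp_rot: [[0.682, -0.719, 0.135], [-0.679, -0.554, 0.482], [-0.272, -0.42, -0.866]]
wrist_force: [-0.4, 0.2, 0.5]
width: 0.0007
```

```bash
python3 to.py 84.7 123.8 100 .6 -90
python3 - <<'E'
from station import optics
import cv2, numpy as np
c=optics.read_camera("wrist");a=c["color"][150:250,250:400]; np.save("pics/w15.npy",c["camera_from_world"]); cv2.imwrite("pics/w15.png",cv2.resize(a,None,fx=5.33,fy=5.33,interpolation=cv2.INTER_CUBIC)); cv2.imwrite("pics/w15f.png",c["color"])
E
```

```text
t 32.25 cover pos mm [ 11.96  30.95 120.83] F cover [0.34 0.46 0.33] w 0.7
delta [-1.175e-01 -1.060e-02  2.090e-02 -2.000e-04  2.000e-04 -1.545e+00]
j [ -9.  24.  46. 109. -47.  74.   9.]
F tool [-0.57 -0.03 -0.33]
```

View pics/w15.png

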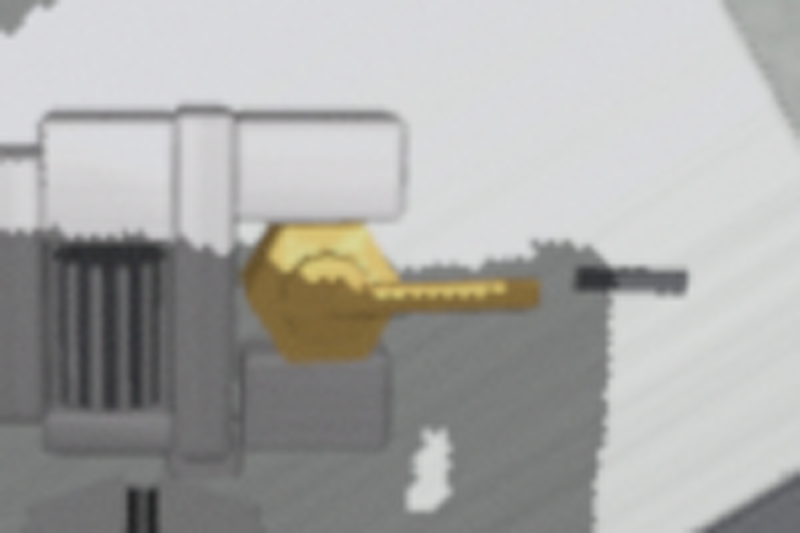

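Run:
```python
from h import *
cam=dict(fx=316.17875820004076,fy=316.17875820004076,cx=276.20988609736753,cy=211.1906242804984,k1=-0.06649962826175382)
cam["camera_from_world"]=np.load("pics/w15.npy")
P0=[.5825,-.0978,1.2975]; k=5.33
def back(uv,z):
    uv=(np.array(uv)+.5)/k-.5+[250,150]
    return least_squares(lambda q: proj(cam,c2w(P0,[q[0],q[1],z]))[0]-uv,[0,0]).x*1000
for n,uv,z in (("fixL",(240,221),.016),("fixR",(400,219),.016),("movL",(245,351),.016),("movR",(388,352),.016),("ptr tip",(540,293),.0245),("ptr base",(380,297),.0245),("ribL",(576,278),.003),("ribR",(687,282),.003)):
    print(n,back(uv,z).round(1))
a,b=back((540,293),.0245),back((330,297),.0245); d=a-b; print("ptr",np.arctan2(-d[0],-d[1]), np.arctan2(-a[0],-a[1]))
a,b=back((400,219),.016),back((240,221),.016); d=a-b; print("fix",np.arctan2(-d[0],-d[1]))
a,b=back((687,282),.003),back((576,278),.003); d=a-b; print("rib",np.arctan2(-d[0],-d[1]),np.arctan2(-a[0],-a[1]))
```

```text
fixL [17.6  6.1]
fixR [  2.9 -17.2]
movL [-2.5 17.7]
movR [-16.3  -3.3]
ptr tip [-18.8 -30.5]
ptr base [-4.7 -7.3]
ribL [-27.1 -39. ]
ribR [-38.9 -55.8]
ptr 0.5545591795446383 0.5530983719504098
fix 0.560928515921706
rib 0.6098452958747995 0.6083092350368253
```

View pics/w15f.png

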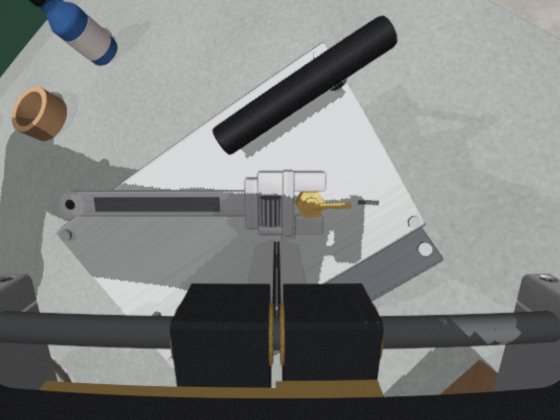

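```bash
python3 to.py 79 127.5 100 .555 -90
```

```text
t 32.3 cover pos mm [ 12.1   31.33 119.89] F cover [ 0.1  -0.14 -0.71] w 0.5
delta [-1.171e-01 -3.900e-03  2.010e-02 -7.000e-04  1.700e-03 -1.590e+00]
j [ -9.  24.  46. 109. -47.  74.   9.]
F tool [ 0.06 -0.15  0.71]
```

Request:
{"method": "jog_arm", "body": {"deltas": [-0.01,0,0,0,0,-0.14,0.03,-0.02,0,0,0,0,-0.29,0.03,-0.03,0,0,0,0,-0.44,0.03,-0.04,-0.002,0,0,0,-0.59,0.03,-0.05,-0.003,0,0,0,-0.74,0.03,-0.06,-0.004,0.003,0,0,-0.89,0.03,-0.075,-0.005,0.006,0,0,-1.04,0.03,-0.085,-0.005,0.01,0,0,-1.19,0.03,-0.095,-0.005,0.015,0,0,-1.34,0.03,-0.11,-0.005,0.02,0,0,-1.48,0.03,-0.118,-0.005,0.021,0,0,-1.59,0.03,-0.118,-0.005,0.021,0,0,-1.59,0.03]}}

```text
time_s: 33.8
position: [0.4645, -0.0434, 0.2258]
tcp_rot: [[0.706, 0.696, 0.132], [0.567, -0.668, 0.482], [0.424, -0.266, -0.866]]
wrist_force: [0.5, -0.8, -0.8]
width: 0.0299
```

```bash
python3 to.py 79 127.5 5 .555 -90
python3 - <<'E'
from station import optics
import cv2
cv2.imwrite("pics/w16.png",optics.read_camera("wrist")["color"])
E
```

```text
t 33.8 cover pos mm [ 80.62 128.31  98.68] F cover [-0.93 -0.66 -0.42] w 29.9
delta [-0.0008  0.0018  0.0937 -0.0026  0.0013 -0.    ]
j [ -9.   7.  31. 121. -38.  63.  86.]
F tool [-0.44  1.05  0.42]
```

View pics/w16.png

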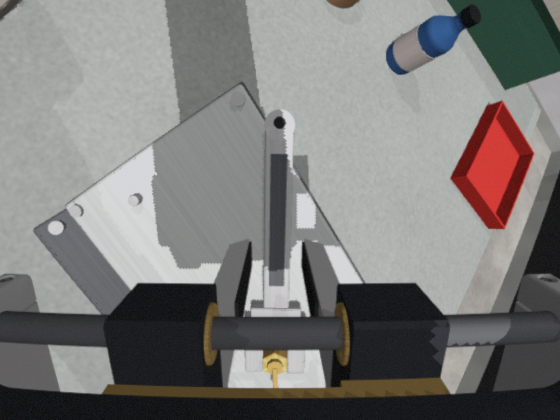

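Request:
{"method": "jog_arm", "body": {"deltas": [-0.0005,0.001,0.035,-0.001,0.001,0,0.03,-0.001,0.0015,0.065,-0.002,0.001,0,0.03,-0.001,0.0015,0.082,-0.002,0.001,0,0.03,-0.001,0.0015,0.088,-0.002,0.001,0,0.03,-0.001,0.0015,0.0935,-0.002,0.001,0,0.03,-0.001,0.0015,0.0935,-0.002,0.001,0,0.03,-0.001,0.0015,0.0935,-0.002,0.001,0,0.03]}}

```text
time_s: 34.72
position: [0.4782, -0.0014, 0.1451]
tcp_rot: [[0.706, 0.695, 0.137], [0.566, -0.67, 0.481], [0.426, -0.262, -0.866]]
wrist_force: [-0.3, 0.2, -0.3]
width: 0.03
```

```bash
python3 to.py 79 127.5 5 .555 -90
```

```text
t 34.725 cover pos mm [ 78.59 126.48   6.76] F cover [-0.04  0.29 -0.28] w 30.0
delta [-0.0002 -0.0011  0.0018  0.0018 -0.0011 -0.0003]
j [-10.  14.  28. 126. -47.  54.  93.]
F tool [-0.19 -0.22  0.27]
```

Request:
{"method": "jog_arm", "body": {"deltas": [0.0015,0,0.001,0.001,0,0.01,0.03,0.003,0,0.001,0.001,0,0.02,0.03,0.004,0,0.001,0.001,0,0.026,0.03,0.005,0.0001,0.001,0.001,0,0.03,0.03,0.006,0.0001,0.001,0.001,0,0.034,0.03,0.007,0.0002,0.001,0.001,0,0.038,0.03,0.008,0.0002,0.001,0.001,0,0.042,0.03,0.009,0.0003,0.001,0.001,0,0.045,0.03,0.0095,0.0003,0.001,0.001,0,0.048,0.03,0.0095,0.0003,0.001,0.001,0,0.048,0.03]}}

```text
time_s: 35.98
position: [0.4843, 0.0044, 0.1474]
tcp_rot: [[0.739, 0.66, 0.134], [0.533, -0.695, 0.481], [0.411, -0.284, -0.866]]
wrist_force: [-5.1, -3.1, -0.0]
width: 0.0304
```

```bash
python3 to.py 84.7 123.8 5 .6 -90
python3 - <<'E'
from station import optics
import cv2
a=optics.read_camera("side")["color"][210:280,260:350]; cv2.imwrite("pics/side17.png",cv2.resize(a,None,fx=8,fy=8,interpolation=cv2.INTER_CUBIC))
E
```

```text
t 35.975 cover pos mm [ 86.01 122.13   5.1 ] F cover [-3.79  4.12  2.17] w 30.4
delta [-0.002  -0.0006  0.0001 -0.0004  0.0005 -0.0038]
j [-11.  14.  28. 125. -47.  54.  89.]
F tool [-5.46 -1.24 -2.17]
```

View pics/side17.png

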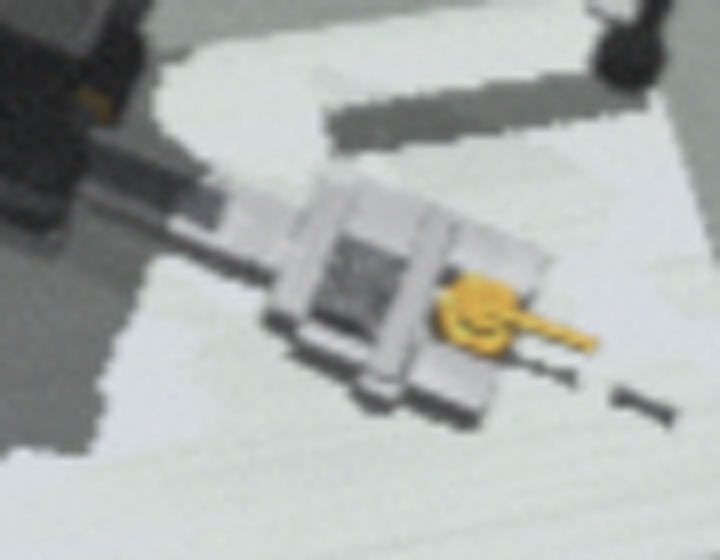

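```bash
cat > yel.py <<'E'
import cv2,numpy as np,sys
for f in sys.argv[1:]:
    a=cv2.imread(f).astype(float); b,g,r=a[...,0],a[...,1],a[...,2]
    w=np.clip((r-b-60)/100,0,1); ys,xs=np.mgrid[:a.shape[0],:a.shape[1]]
    m=w*(xs>535)*(xs<590)*(ys>280)*(ys<380); h=w*(xs<520)*(xs>430)*(ys>250)*(ys<380)
    fy=np.polyfit(xs[m>.3],ys[m>.3],1,w=m[m>.3])
    print(f,"ptr c",(m*xs).sum()/m.sum(),(m*ys).sum()/m.sum(),"slope",fy[0],"at560",np.polyval(fy,560),"head",(h*xs).sum()/h.sum(),(h*ys).sum()/h.sum())
E
python3 yel.py pics/side10.png pics/side11.png pics/side17.png
python3 - <<'E'
from ptr import *
c=optics.read_camera("side")
for t in (.35,.5,.55,.6,.65):
    q=np.array([[-.025*np.sin(t),-.025*np.cos(t),.0225],[-.036*np.sin(t),-.036*np.cos(t),.0225]])
    p=((proj(c,c2w(P0,q))-[260,210]+.5)*8-.5); d=p[1]-p[0]; print(t,p[0],d[1]/d[0], np.interp(565,p[:,0],p[:,1]))
E
```

```text
pics/side10.png ptr c 562.1543341381431 316.1569379349524 slope 0.13668504143651758 at560 315.88903651333527 head 478.7005065685367 311.17685890053093
pics/side11.png ptr c 562.253544551162 332.4920793314207 slope 0.34972422933046277 at560 331.72502130661786 head 479.5779148412015 311.91610906318107
pics/side17.png ptr c 561.9533050613073 333.62183092099195 slope 0.3625495594130859 at560 332.8683042146157 head 479.8532835820895 312.11741745816374
0.35 [568.61330456 319.08302115] 0.16269403361000534 319.0830211489756
0.5 [566.86798982 330.11929936] 0.3061587769114704 330.1192993574823
0.55 [565.88720625 333.69853337] 0.35594487570675637 333.69853336825577
0.6 [564.70996353 337.21278713] 0.40719584299628236 337.3308887704159
0.65 [563.33884533 340.65310942] 0.4602464907365444 341.4176500271831
```

Request:
{"method": "jog_arm", "body": {"deltas": [0,0,-0.0015,0,0,0,0.03,0.0004,0,-0.0015,0,0,0.003,0.03,0.0009,0,-0.0015,0,0,0.006,0.03,0.0014,0,-0.0015,0,0,0.009,0.03,0.0019,0,-0.0015,0,0,0.012,0.03,0.0024,0,-0.0015,0,0,0.015,0.03,0.0029,0,-0.0015,0,0,0.018,0.03,0.0034,0,-0.0015,0,0,0.021,0.03,0.0039,0,-0.0015,0,0,0.024,0.03]}}

```text
time_s: 37.2
position: [0.4876, 0.006, 0.1506]
tcp_rot: [[0.754, 0.642, 0.135], [0.516, -0.708, 0.482], [0.405, -0.294, -0.866]]
wrist_force: [-3.0, 0.3, -3.1]
width: 0.0303
```

```bash
python3 to.py 84.7 123.8 5 .6 -90
python3 - <<'E'
from station import optics
import cv2
a=optics.read_camera("side")["color"][210:280,260:350]; cv2.imwrite("pics/side18.png",cv2.resize(a,None,fx=8,fy=8,interpolation=cv2.INTER_CUBIC))
E
python3 yel.py pics/side18.png
```

```text
t 37.2 cover pos mm [ 89.75 119.37   6.67] F cover [-1.99  2.92 -2.38] w 30.3
delta [-0.0067 -0.0006  0.0017 -0.     -0.0004 -0.0273]
j [-11.  14.  28. 125. -47.  54.  87.]
F tool [-3.33 -1.2   2.38]
pics/side18.png ptr c 561.8679072605247 335.7248322147652 slope 0.39523326879280685 at560 334.99412870231936 head 479.8406424881618 312.0894676424163
```

Request:
{"method": "jog_arm", "body": {"deltas": [0.0004,0,0,0,0,0.003,0.03,0.0008,0,0,0,0,0.005,0.03,0.0008,0,0,0,0,0.005,0.03,-0.001,0,0,0,0,0.005,0.03,-0.0025,0,0,0,0,0.005,0.034,-0.0025,0,-0.01,0,0,0.005,0.036,-0.0025,0,-0.04,0,0,0.005,0.036,-0.0025,0,-0.08,0,0,0.005,0.036,-0.0025,0,-0.115,0,0,0.005,0.036,-0.0025,0,-0.115,0,0,0.005,0.036]}}

```text
time_s: 38.5
position: [0.4711, -0.0526, 0.2519]
tcp_rot: [[0.757, 0.638, 0.14], [0.511, -0.712, 0.481], [0.407, -0.292, -0.866]]
wrist_force: [-0.4, 1.2, -1.2]
width: 0.0359
```

```bash
python3 to.py 15.7 40 120 0.6 0
```

```text
t 38.5 cover pos mm [ 87.55 119.44 124.8 ] F cover [ 0.28  0.67 -1.56] w 35.9
delta [-1.1100e-02  1.0650e-01  5.2000e-03  1.0000e-04 -6.0000e-03  1.5388e+00]
j [-10.   6.  33. 118. -37.  66.  79.]
F tool [-0.17 -0.71  1.56]
```

Request:
{"method": "jog_arm", "body": {"deltas": [-0.001,0.01,0,0,0,0.14,0.02,-0.002,0.02,0,0,0,0.29,0,-0.003,0.03,0,0,0,0.44,0,-0.004,0.04,0,0,0,0.59,0,-0.005,0.05,0,0,0,0.74,0,-0.006,0.06,0,0,0,0.89,0,-0.007,0.07,0.001,0,0,1.04,0,-0.008,0.08,0.002,0,0,1.19,0,-0.009,0.09,0.003,0,0,1.34,0,-0.01,0.1,0.004,0,-0.002,1.46,0,-0.011,0.106,0.004,0,-0.005,1.539,0,-0.011,0.106,0.004,0,-0.005,1.539,0]}}

```text
time_s: 40.0
position: [0.53, -0.1297, 0.2093]
tcp_rot: [[0.663, -0.737, 0.13], [-0.692, -0.537, 0.482], [-0.286, -0.409, -0.867]]
wrist_force: [-0.9, 0.8, -0.3]
width: 0.0005
```

```bash
cat > look.py <<'E'
import sys,cv2
from h import *
from station import optics
c=optics.read_camera("wrist"); n=sys.argv[1]; np.save(f"pics/{n}.npy",c["camera_from_world"]); cv2.imwrite(f"pics/{n}f.png",c["color"])
cv2.imwrite(f"pics/{n}.png",cv2.resize(c["color"][150:250,250:400],None,fx=5.33,fy=5.33,interpolation=cv2.INTER_CUBIC))
E
cat > ang.py <<'E'
from h import *
cam=dict(fx=316.17875820004076,fy=316.17875820004076,cx=276.20988609736753,cy=211.1906242804984,k1=-0.06649962826175382)
P0=[.5825,-.0978,1.2975]; k=5.33
def load(n): cam["camera_from_world"]=np.load(f"pics/{n}.npy")
def back(uv,z,crop=True):
    uv=np.array(uv,float)
    if crop: uv=(uv+.5)/k-.5+[250,150]
    return least_squares(lambda q: proj(cam,c2w(P0,[q[0],q[1],z]))[0]-uv,[0,0]).x*1000
def line(l,r,z):
    a,b=back(r,z),back(l,z); d=a-b; return round(np.arctan2(-d[0],-d[1]),4), round(np.arctan2(-a[0],-a[1]),4)
E
python3 look.py w20; python3 to.py 18.6 40 26 .59 0
```

```text
t 40.05 cover pos mm [ 15.99  42.08 117.22] F cover [ 0.37 -0.19  1.02] w 0.2
delta [ 0.0006 -0.0036  0.0912  0.0033  0.0036 -0.009 ]
j [-10.  22.  45. 110. -46.  73.   7.]
F tool [-0.05 -0.41 -1.03]
```

View pics/w20.png

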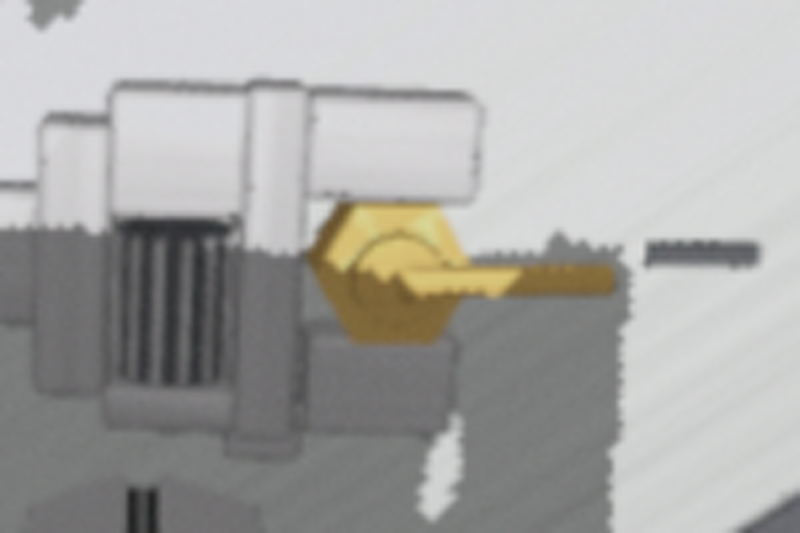

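Run:
```python
from ang import *
load("w20")
print("ptr",line((400,283),(615,279),.0245)); print("rib",line((647,252),(758,254),.003)); print("fix",line((312,198),(472,202),.016)); print("mov",line((310,333),(455,340),.016)); print("fixtop",line((312,90),(475,97),.016))
print("worm",back((173,303),.0205))
```

```text
ptr (np.float64(0.5803), np.float64(0.6028))
rib (np.float64(0.6163), np.float64(0.6074))
fix (np.float64(0.6241), np.float64(-0.115))
mov (np.float64(0.6499), np.float64(1.4571))
fixtop (np.float64(0.6405), np.float64(-0.5601))
worm [16.94147715 34.03002122]
```

```bash
python3 to.py 21 39.7 24 .62 0
```

```text
t 40.05 cover pos mm [ 15.99  42.08 117.22] F cover [ 0.37 -0.19  1.02] w 0.2
delta [-0.0005 -0.0058  0.0932  0.0034  0.0036  0.021 ]
j [-10.  22.  45. 110. -46.  73.   7.]
F tool [-0.05 -0.41 -1.03]
```

Request:
{"method": "jog_arm", "body": {"deltas": [0,-0.002,0.03,0.003,0.003,0.01,0,-0.0005,-0.004,0.06,0.003,0.003,0.02,0,-0.0005,-0.0058,0.08,0.003,0.003,0.021,0,-0.0005,-0.0058,0.09,0.003,0.003,0.021,0,-0.0005,-0.0058,0.0925,0.003,0.003,0.021,0,-0.0005,-0.0058,0.0925,0.003,0.003,0.021,0,-0.0005,-0.0058,0.0925,0.003,0.003,0.021,0]}}

```text
time_s: 40.92
position: [0.5464, -0.0822, 0.133]
tcp_rot: [[0.647, -0.75, 0.136], [-0.705, -0.52, 0.481], [-0.29, -0.407, -0.866]]
wrist_force: [0.2, -0.0, 0.1]
width: 0.0007
```

```bash
python3 to.py 21 39.7 22.5 .62 0
```

```text
t 40.925 cover pos mm [21.02 38.99 25.94] F cover [ 0.06 -0.19  0.07] w 0.7
delta [-0.0006  0.0004  0.0034 -0.0009 -0.0008 -0.0013]
j [-11.  27.  41. 115. -53.  65.   9.]
F tool [ 0.12 -0.15 -0.07]
```

Request:
{"method": "jog_arm", "body": {"deltas": [0,0,0.003,-0.001,-0.001,0,0,0,0,0.0055,-0.001,-0.001,0,0,0.0014,0,0.005,-0.001,-0.001,0,0,0.0034,0,0.0046,-0.001,-0.001,0,0,0.0054,0,0.0045,-0.001,-0.001,0,0,0.0074,0,0.0045,-0.001,-0.001,0,0]}}

```text
time_s: 41.68
position: [0.5512, -0.0843, 0.1267]
tcp_rot: [[0.647, -0.751, 0.133], [-0.704, -0.521, 0.483], [-0.293, -0.406, -0.865]]
wrist_force: [-5.1, 1.1, 9.3]
width: 0.0006
```

```bash
python3 to.py 21 39.7 22.5 .62 0
```

```text
t 41.675 cover pos mm [17.27 33.76 20.88] F cover [4.34 5.17 8.21] w 0.6
delta [-0.007   0.0004 -0.0016  0.0002  0.0025 -0.0012]
j [-10.  28.  40. 114. -54.  65.  10.]
F tool [-6.75 -0.51 -8.19]
```

Request:
{"method": "jog_arm", "body": {"deltas": [0.002,0,0.0003,0,0,0,0,0.004,0,0.0008,0,0,0,0,0.0055,0,0.0015,0,0,0,0,0.0055,0,-0.004,0,0,0,0,-0.0075,0,-0.004,0,0,0,0,-0.0075,0,-0.001,0,0,0,0,-0.0075,0,0.0015,0,0,0,0,-0.006,0,0.0009,0,0,0,0,-0.004,0,0.0004,0,0,0,0,-0.002,0,0.0003,0,0,0,0,0,0,0.0003,0,0,0,0]}}

```text
time_s: 43.05
position: [0.5511, -0.0841, 0.1267]
tcp_rot: [[0.647, -0.75, 0.133], [-0.703, -0.521, 0.484], [-0.294, -0.407, -0.865]]
wrist_force: [-8.3, 0.6, 17.0]
width: 0.0007
```

```bash
python3 to.py 21 39.7 22.5 .62 0
```

```text
t 43.05 cover pos mm [17.48 33.91 20.75] F cover [ 7.08  8.16 15.53] w 0.7
delta [-0.0068  0.0005 -0.0017 -0.0001  0.0032 -0.0011]
j [-10.  28.  40. 114. -54.  65.  10.]
F tool [-10.8   -1.01 -15.49]
```

Request:
{"method": "jog_arm", "body": {"deltas": [0.002,0,0,0,0,0,0,0.004,0,0.0005,0,0,0,0,0.0055,0,0.0012,0,0,0,0,0.0055,0,-0.004,0,0,0,0,-0.0075,0,-0.004,0,0,0,0,-0.0075,0,-0.001,0,0,0,0,-0.0075,0,0.0012,0,0,0,0,-0.006,0,0.0005,0,0,0,0,-0.004,0,0,0,0,0,0,-0.002,0,-0.0001,0,0,0,0,0,0,-0.0001,0,0,0,0]}}

```text
time_s: 44.42
position: [0.5511, -0.084, 0.1267]
tcp_rot: [[0.648, -0.75, 0.133], [-0.703, -0.521, 0.484], [-0.294, -0.407, -0.865]]
wrist_force: [-9.6, 1.0, 16.4]
width: 0.0005
```

Request:
{"method": "jog_arm", "body": {"deltas": [0.002,0,0.0001,0,0,0,0,0.004,0,0.0004,0,0,0,0,0.004,0,-0.01,0,0,0,0,0.004,0,-0.05,0,0,0,0,0.004,0,-0.09,0,0,0,0,0.004,0,-0.1,0,0,0,0,0.004,0,-0.1,0,0,0,0]}}

```text
time_s: 45.3
position: [0.5409, -0.1357, 0.2118]
tcp_rot: [[0.647, -0.751, 0.134], [-0.705, -0.521, 0.482], [-0.292, -0.406, -0.866]]
wrist_force: [-0.2, 0.1, -0.6]
width: 0.0005
```

```bash
python3 look.py w21; python3 to.py 84.7 123.8 100 .6 -90
```

```text
t 45.35 cover pos mm [ 14.69  30.19 119.74] F cover [ 0.36 -0.71 -0.32] w 0.6
delta [-1.168e-01 -2.500e-03  1.990e-02 -7.000e-04  2.100e-03 -1.592e+00]
j [ -8.  23.  44. 109. -46.  73.   5.]
F tool [ 0.37 -0.7   0.32]
```

View pics/w21.png

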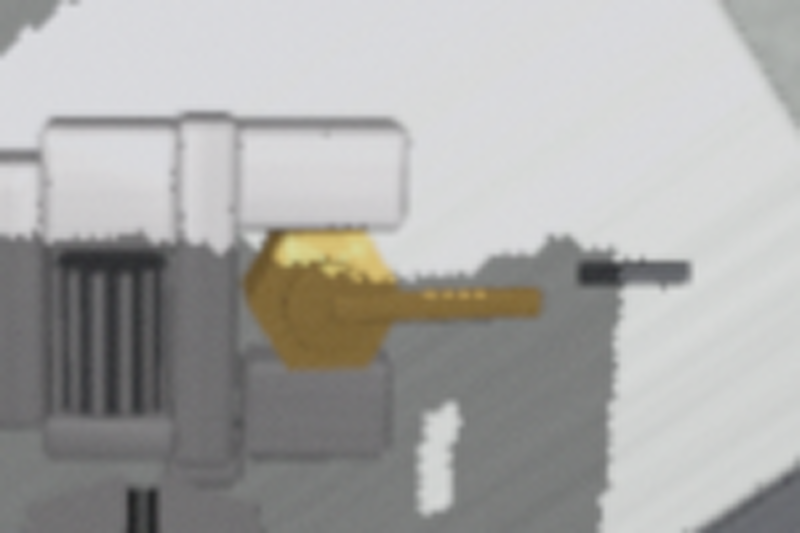

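Run:
```python
from ang import *
load("w21")
print("ptr",line((335,304),(541,302),.0245)); print("rib",line((580,271),(690,272),.003)); print("fix",line((240,229),(402,230),.016)); print("fixtop",line((242,122),(400,123),.016)); print("mov",line((248,356),(388,359),.016))
f=lambda q:((proj(cam,c2w(P0,q))-[250,150]+.5)*k-.5).round(1).tolist()
rib=lambda r:r*np.array([-np.sin(.6),-np.cos(.6),0])+[0,0,.003]
print("axis",f([0,0,.0245]),"rib",f([rib(.048),rib(.068)]))
for t in (.57,.6,.63): print(t,f([-.036*np.sin(t),-.036*np.cos(t),.0245]))
a=cv2.imread("pics/w21.png").astype(float); b,g,r=a[...,0],a[...,1],a[...,2]
w=(r-b>45); ys,xs=np.mgrid[:a.shape[0],:a.shape[1]]
for x0,x1 in ((410,425),(440,460),(490,510),(520,535)):
    m=w&(xs>=x0)&(xs<x1)&(ys>270)&(ys<330); print(x0,ys[m].mean(),ys[m].min(),ys[m].max())
d=(a.mean(2)<110)&(ys>250)&(ys<295)&(xs>575)
for x0,x1 in ((585,600),(660,680)):
    m=d&(xs>=x0)&(xs<x1); print("rib",x0,ys[m].mean() if m.any() else None)
```

```text
ptr (np.float64(0.6112), np.float64(0.6067))
rib (np.float64(0.6293), np.float64(0.6083))
fix (np.float64(0.6269), np.float64(-0.0901))
fixtop (np.float64(0.6261), np.float64(-0.5663))
mov (np.float64(0.644), np.float64(1.4265))
axis [[330.2, 305.0]] rib [[581.0, 271.1], [689.8, 269.0]]
0.57 [[542.7, 294.4]]
0.6 [[542.5, 300.6]]
0.63 [[542.2, 306.8]]
410 304.65714285714284 291 317
440 303.3253234750462 290 317
490 302.1031746031746 290 315
520 301.7367088607595 289 315
rib 585 273.0
rib 660 271.1824104234528
```

Request:
{"method": "jog_arm", "body": {"deltas": [0,0.01,-0.03,0,0,0,0,0,0.02,-0.06,0,0,0,0,0,0.02,-0.07,0,0,0,0,0,0.02,-0.07,0,0,0,0,0,0.02,-0.07,0,0,0,0]}}

```text
time_s: 45.98
position: [0.5166, -0.1785, 0.263]
tcp_rot: [[0.648, -0.75, 0.132], [-0.703, -0.522, 0.483], [-0.293, -0.405, -0.866]]
wrist_force: [0.6, 0.7, -0.6]
width: 0.0002
```

```bash
python3 look.py w22; python3 to.py 84.7 123.8 100 .6 -90
python3 - <<'E'
from station import optics
import cv2
c=optics.read_camera("side")["color"]; cv2.imwrite("pics/s22f.png",c)
cv2.imwrite("pics/s22.png",cv2.resize(c[210:280,260:350],None,fx=8,fy=8,interpolation=cv2.INTER_CUBIC))
E
python3 yel.py pics/s22.png
```

```text
t 46.025 cover pos mm [ -1.24  41.69 189.06] F cover [-0.35  0.76 -0.41] w 0.6
delta [-1.1650e-01 -2.2300e-02  8.9400e-02 -1.1000e-03  3.4000e-03 -1.5917e+00]
j [ -6.  20.  47. 105. -42.  80.   5.]
F tool [-0.41  0.73  0.41]
pics/s22.png ptr c 561.8752715781158 336.4473632233853 slope 0.4012667603989062 at560 335.76961971600883 head 479.3791844108359 311.62942376758355
```

View pics/w22f.png

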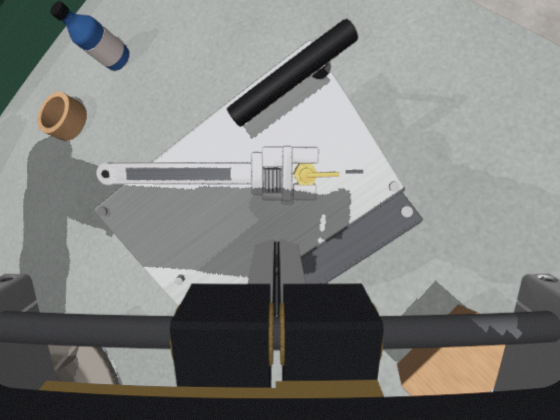

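View pics/s22f.png

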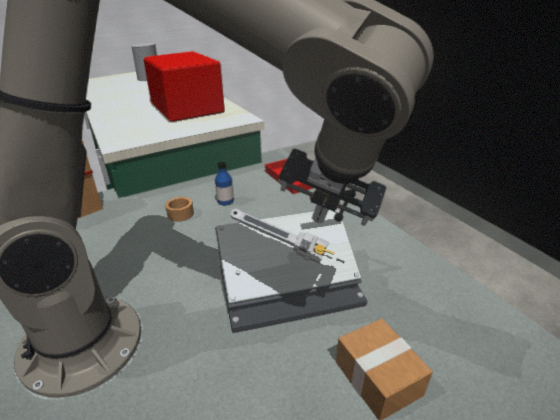

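```bash
python3 -c "
from station import order
print(order.sign_off())"
```

```text
the job is handed in; nothing more can be done
None
```

The jaws are snug on the plug, and the plug is turned to about 0.60 rad, in line with the rib. I let go of the wrench and handed the job in at 46 s.

**What I did**
- **Closing the jaws:** I rolled the worm with the closed fingertips, held square to the face, until it stalled.
- **Turning the plug:** I pushed the handle uphill with the fingers loosely around it. I stopped once at about 0.55 rad because of slack at the plug, tightened the worm again, then finished the turn.
- **Last snugging:** I tightened the worm once more at the end.

**Last checks**
- **Plug angle:** I read about 0.597 rad from the wrist camera, with the rib itself as the reference. The side camera gave about 0.595. I trust these to about 0.01 rad.
- **Fit:** the wrench lines up with the hex to within about 0.01–0.02 rad. The worm stalled at about 11 N of rub, against 4–5 N while it was turning.
- **Surroundings:** the bottle, roll and carton look undisturbed, and the gripper is well clear with no contact force.

**What did not go cleanly**
- **First fit:** when I started turning, the hex still sat about 0.045 rad askew in the jaws, so they were probably about 0.5 mm too wide.
- **Handle force:** it peaked at about 8 N, above the 5 N limit, in the first push, and reached 5–6 N in later ones. This may have eased the jaws open a little.
- **Slack after the last push:** about 0.04 rad of slack was back after it, which the last snugging took up.
- **Worm press:** the press reached 14–16 N in several strokes, over the suggested 12 N.

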